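# Fetch the brass eyelets from behind the tall stock

### The arm

A 7-joint arm with a two-finger parallel gripper is mounted at the origin on the work surface. World frame = base frame: x ahead of the robot, y to its left, z up, the work surface at z = 0. Lengths are in m, angles in rad, forces in N, time in s.
With the tool pointing down it reaches from about 0.425 to 0.875 m from the base axis. Payload 4.7 kg.
Tool frame: the origin (TCP) lies at the very end of the fingers, on their centre line; the grasp point (between the pads) lies ctrl.pinch_z behind it (ctrl.pinch_z is the distance from the TCP to the grasp point, in m); x points along the fingers, y is the direction in which the jaws open and shut, and the axes are right-handed (so a half turn about x gives the same grasp; the last joint's range is limited). The gripper opens to 87 mm and grips with 3 to 60 N. Pads are 19 mm wide; open, the fingers measure 117 mm over their backs; the gripper's body (75 mm by 190 mm) begins 51 mm behind the grasp point.
Start: joints at [1.279, 0.321, -0.07, 1.45, 0.023, 1.371, -0.057], TCP at [0.196, -0.62, 0.197] pointing down, gripper open.
Joint ranges: [-2.86, 2.86], [-0.3, 2.09], [-1.38, 1.24], [0.06, 2.45], [-1.56, 4.7], [0.09, 2.05], [-2.69, 2.69]. Speed limits (rad/s): [2.57, 2.57, 3.14, 3.14, 3.14, 3.14, 3.14].

### API

Orientations are given as a rotation vector (axis times angle).
In Python, from bench import get_state, get_image, camera_info, order, ctrl gives the robot as it stands.
- The arm moves only by the tool jog_arm, never from a script. Its arguments are lists of equal length, an entry for each row: "claw": the finger opening in mm, from 0 to 87; "xyz": the shift along the tool's x, y, z in mm, a list of three; "roll": the turn about the tool's x in degrees. In form: {"claw": [claw, ...], "xyz": [[tx, ty, tz], ...], "roll": [roll, ...]}. A call has 1 to 5 rows; each row is the pose to reach, as a shift and turn from the pose measured when the call began, along the tool's axes at that moment; what a row does not reach only later rows make up. A row lasts 1/10 s, in which the tool goes at most 50 mm and 8.59 degrees, less where a joint would pass 70% of its speed; a pose out of reach is approached as far as the arm can. A call with a gripper value outside its range is refused whole. The fingers move at their own pace and stop on an object; "force" is the grip in N (left out, the last holds). Time passes only in rows, so rows that repeat a pose let the fingers close. It gives the time, the measured TCP pose, the force and the opening at its end, in the units of the state.
- get_state(): the state, without advancing time (a new reading comes with each control period).
- get_image(name): name is "side" or "top" or "wrist"; returns (picture, depth): 420x560x3 uint8, red, green, blue; 420x560 float32, m along the optical axis (not along the pixel's ray), 0 where there is no reading.
- camera_info(name): a dict with "intrinsics" (3x3 intrinsics, pixels), "dist" ([k1, k2, p1, p2, k3] as OpenCV has them; the pictures are not rectified), "rvec" (rotation vector, rad) and "tvec" (3), from world to camera coordinates, as OpenCV has them; the wrist camera has in their place "tool_from_camera" (4x4, takes a point from camera to tool coordinates, whose origin is the TCP and whose axes are the tool frame's). Camera axes: x right, y down, z forward; pixel columns grow to the right and rows downward; lengths in m; the calibration is good to about 2 mm. A picture is of the moment at which its call begins: read the wrist's pose just before it. camera_info takes no time and is no camera call.
- order.close_job(): hands the job in, once; it reports no verdict.
The state is a dict: "time": time; "joint_positions": joint angles; "qd": joint speeds; "joint_torque": joint torques, N m; "position": TCP position; "tool_rot": TCP orientation; "ft_force": force on the tool from outside, world axes, zero at the start; "torque": the same for the moment, N m; "grip_width": opening from 0.0 (shut) to 1.0 (fully open).
Only numpy, scipy, OpenCV 4.12 (cv2) and the standard library are available. Lean on these libraries where they do the work, as an engineer would, in place of code of your own. Each camera call takes 0.05 s, during which the arm holds its last target. There are 200 camera calls.

### The job

Clear the glue tin, the dye bottle and the thread spool out of the front of the wooden stock tray and stand all three on the black rubber mat, then take the yellow box of brass eyelets from behind them and set it down upright in the gap between the blue and the white box in the press's metal tray, in line with them and without disturbing the boxes there. Once the yellow box sits in its gap, put the tin, the bottle and the spool back upright, each on the very spot where it stood at the start. Set everything down gently: nothing may be dropped or knocked over.

Things in the scene. Friction and masses are not known exactly. Their poses are not given: they have to be found in the camera images.
- glue_tin: round blue metal glue tin with a paper label, 60 mm diameter, 115 mm high, 350 g, closed; origin at the centre of its underside, z up. Stands in one of three places side by side in the front half of the stock tray (tin, bottle and spool are shuffled among them).
- dye_bottle: amber bottle with a ribbed black cap: body 52 mm diameter up to 80 mm, then a shoulder; the cap is 34 mm diameter from 102 to 130 mm above the underside (grip it by the cap); 250 g; origin at the centre of its underside, z up. Stands in the front row of the stock tray.
- thread_spool: straight round spool of red thread with white end caps, 52 mm diameter, 116 mm high, 160 g; origin at the centre of its underside, z up. Stands in the front row of the stock tray.
- yellow_box: closed yellow box with a brass eyelet fixed on the lid (5 mm higher), 60 x 40 x 50 mm (x, y, z), 150 g; origin at the centre of its underside, x along the 60 mm length, z up. Stands at the back of the stock tray, 8 mm behind the tall things; a low round wax tin (66 mm diameter, 30 mm high) about 10 mm from each long side, 35 mm free behind it. Grip it across its 60 mm length.
- stock_tray: fixed plywood tray 190 (x) x 225 (y) mm; origin at the centre of its underside, x pointing away from the robot, z up. Floor 8 mm above the bench, rim 30 mm high and 8 mm thick. The tall things stand in a row along its y at local x = -0.048 m, y about -0.068, 0 and +0.068 m; the yellow box at about (0.020, 0).
- press_tray: fixed shallow metal tray 84 (x) x 192 (y) mm, floor 3 mm above the bench, rim 12 mm high and 3 mm thick; origin at the centre of its underside, x pointing away from the robot. Holds a row of boxes along its y: green, blue, gap, white, from -y to +y. It stands to the left or to the right of the stock tray, the mat on the other side.
- green_box: closed green plastic box with a copper eyelet on the lid, 60 x 40 x 50 mm (x, y, z), 150 g; origin at the centre of its underside, x along the 60 mm length, z up. At the -y end of the row in the press tray, 2 mm from the blue box; it stays.
- blue_box: closed blue plastic box with a steel eyelet on the lid, 60 x 40 x 50 mm (x, y, z), 150 g; origin at the centre of its underside, x along the 60 mm length, z up. Second in the row in the press tray; it stays. The gap, 50 mm wide, is on its +y side: the middle of the gap lies 45 mm from the blue box's origin along its +y, half way to the white box.
- white_box: closed white plastic box with a black eyelet on the lid, 60 x 40 x 50 mm (x, y, z), 150 g; origin at the centre of its underside, x along the 60 mm length, z up. At the +y end of the row in the press tray, on the other side of the gap; it stays.
- mat: fixed flat black rubber mat 280 (x) x 160 (y) mm, 6 mm thick, lying flat on the bench; origin at the centre of its underside, x along its length, z up. Empty at the start; the tall things fit on it in a row along its x.

How it is judged:
On the way, in this order (a step that is already met when the one before it is completed fails the run):
1. the glue tin, the dye bottle and the thread spool all stand upright on the rubber mat (centres over it), released, the yellow box still in the stock tray (x of glue_tin in the frame of mat between -0.14 and 0.14 m and y of glue_tin in the frame of mat between -0.08 and 0.08 m and z of each of glue_tin, dye_bottle, thread_spool in the frame of mat below 0.016 m and angle between each of glue_tin, dye_bottle, thread_spool's own z axis and vertical below 0.12 rad and linear speed of each of glue_tin, dye_bottle, thread_spool below 0.02 m/s and contact force between each of glue_tin, dye_bottle, thread_spool and the fingers below 0.05 N and x of dye_bottle in the frame of mat between -0.14 and 0.14 m and y of dye_bottle in the frame of mat between -0.08 and 0.08 m and x of thread_spool in the frame of mat between -0.14 and 0.14 m and y of thread_spool in the frame of mat between -0.08 and 0.08 m and horizontal distance between yellow_box and stock_tray below 0.06 m), for 0.2 s.
2. the yellow box stands released in the gap between the blue and the white box, down on the tray, in line with them, while the three tall things are still on the mat (x of yellow_box in the frame of blue_box between -0.012 and 0.012 m and y of yellow_box in the frame of blue_box between 0.033 and 0.057 m and z of yellow_box in the frame of blue_box between -0.006 and 0.006 m and angle between the x axis of yellow_box and the x axis of blue_box, either way round below 0.2 rad and angle between each of yellow_box, green_box, blue_box, white_box, glue_tin, dye_bottle, thread_spool's own z axis and vertical below 0.12 rad and linear speed of each of yellow_box, glue_tin, dye_bottle, thread_spool below 0.02 m/s and contact force between each of yellow_box, glue_tin, dye_bottle, thread_spool and the fingers below 0.05 N and distance of each of green_box, blue_box, white_box from where it was at the start of the episode below 0.012 m and x of glue_tin in the frame of mat between -0.14 and 0.14 m and y of glue_tin in the frame of mat between -0.08 and 0.08 m and z of each of glue_tin, dye_bottle, thread_spool in the frame of mat below 0.016 m and x of dye_bottle in the frame of mat between -0.14 and 0.14 m and y of dye_bottle in the frame of mat between -0.08 and 0.08 m and x of thread_spool in the frame of mat between -0.14 and 0.14 m and y of thread_spool in the frame of mat between -0.08 and 0.08 m), for 0.2 s.
At the end, for the whole second after the job is handed in: Yellow box upright in the gap on the tray floor, within 12 mm of the gap's middle both ways and 0.2 rad of the blue box; green, blue, white boxes within 12 mm of their start; tin, bottle and spool upright within 15 mm of where each started; all released and at rest (x of yellow_box in the frame of blue_box between -0.012 and 0.012 m and y of yellow_box in the frame of blue_box between 0.033 and 0.057 m and z of yellow_box in the frame of blue_box between -0.006 and 0.006 m and angle between the x axis of yellow_box and the x axis of blue_box, either way round below 0.2 rad and angle between each of yellow_box, green_box, blue_box, white_box, glue_tin, dye_bottle, thread_spool's own z axis and vertical below 0.12 rad and linear speed of each of yellow_box, glue_tin, dye_bottle, thread_spool, green_box, blue_box, white_box below 0.02 m/s and contact force between each of yellow_box, glue_tin, dye_bottle, thread_spool and the fingers below 0.05 N and distance of each of green_box, blue_box, white_box from where it was at the start of the episode below 0.012 m and distance of each of glue_tin, dye_bottle, thread_spool from where it was at the start of the episode below 0.015 m); the robot touches nothing.
It fails at once if a tall thing or the yellow box is knocked over (tilted more than 0.6 rad) (angle between any of glue_tin, dye_bottle, thread_spool, yellow_box's own z axis and vertical above 0.6 rad).
It fails at once if a tall thing or the yellow box is let go of in mid-air (underside more than 60 mm above the bench and not touched by the fingers) ((height (world z) of glue_tin above 0.06 m and contact force between glue_tin and the fingers below 0.02 N) or (height (world z) of dye_bottle above 0.06 m and contact force between dye_bottle and the fingers below 0.02 N) or (height (world z) of thread_spool above 0.06 m and contact force between thread_spool and the fingers below 0.02 N) or (height (world z) of yellow_box above 0.06 m and contact force between yellow_box and the fingers below 0.02 N)).
It fails at once if a box already in the press tray is pushed more than 15 mm from its place or tipped more than 0.3 rad (distance of any of green_box, blue_box, white_box from where it was at the start of the episode above 0.015 m or angle between any of green_box, blue_box, white_box's own z axis and vertical above 0.3 rad).
It also fails if it takes over 141 s, if anything falls off the work surface, if the arm or the gripper's body presses on something with over 40 N, if the wrist force passes 120 N, or if a joint passes its speed limit or range.

## Working session

There is one attempt and no reset: what is moved stays moved. The work goes in short steps, Python scripts to look and compute and a tool call to move; the robot and the scene stay as the last step left them, time stands still between calls to the robot, and variables do not carry over. Pictures are saved under pics/ and viewed, about 12 in all and at most 16, crops included, and the job is handed in when it is done.

Besides the shell and the picture viewer there is one more tool, called after "Emit:" as name([rows], argument=value, ...), one row to a line, values as JSON. jog_arm: Moves the arm, as the interface text tells. Its arguments: {"type":"object","properties":{"claw":{"type":"array"},"xyz":{"type":"array"},"roll":{"type":"array"},"force":{"type":"number"}},"required":["claw","xyz","roll"]}

```bash
ls; mkdir -p pics; cat > h.py <<'E'
import numpy as np, cv2
from bench import get_state, get_image, camera_info, order, ctrl
from scipy.spatial.transform import Rotation as R
def cam(name, st=None):
    c=camera_info(name)
    K=np.array(c["intrinsics"]);d=np.array(c["dist"])
    if name=="wrist":
        st=st or get_state()
        T=np.eye(4);T[:3,:3]=R.from_rotvec(st["tool_rot"]).as_matrix();T[:3,3]=st["position"]
        T=T@np.array(c["tool_from_camera"])
        return K,d,T[:3,:3],T[:3,3]
    Rm=R.from_rotvec(np.ravel(c["rvec"])).as_matrix()
    return K,d,Rm.T,-Rm.T@np.ravel(c["tvec"])
def rays(c,uv):
    K,d,Rw,o=c
    p=cv2.undistortPoints(np.array(uv,float).reshape(-1,1,2),K,d).reshape(-1,2)
    return np.c_[p,np.ones(len(p))]@Rw.T,o
def plane(c,uv,z):
    v,o=rays(c,uv); return o+v*((z-o[2])/v[:,2])[:,None]
def pts(c,depth):
    h,w=depth.shape; u,v=np.meshgrid(np.arange(w),np.arange(h))
    r,o=rays(c,np.c_[u.ravel(),v.ravel()])
    return (o+r*depth.reshape(-1,1)).reshape(h,w,3)
def save(n,im): cv2.imwrite(f"pics/{n}.png",im[:,:,::-1])
E
python3 - <<'E'
from h import *
s=get_state();print({k:np.round(v,3) for k,v in s.items()},ctrl.pinch_z)
for n in("top","side"):
    c=cam(n);im,d=get_image(n);save(n+"0",im);np.savez(f"{n}0.npz",im=im,d=d)
    print(n,c[3].round(3),c[2].round(2).tolist(),c[0][0,0],(d>0).mean())
print(camera_info("wrist"))
E
```

```text
pics
{'time': np.float64(0.0), 'joint_positions': array([ 1.279,  0.322, -0.07 ,  1.452,  0.023,  1.371, -0.057]), 'qd': array([-0.   ,  0.001, -0.001, -0.002, -0.   ,  0.001,  0.002]), 'joint_torque': array([ 0.0000e+00, -4.9129e+01, -4.0400e-01, -3.1253e+01, -6.4000e-02,
        4.4000e-02,  0.0000e+00]), 'position': array([ 0.195, -0.619,  0.196]), 'tool_rot': array([ 2.057,  0.319, -2.058]), 'ft_force': array([ 0.001,  0.408, -0.453]), 'torque': array([-0.015, -0.009,  0.004]), 'grip_width': np.float64(0.998)} 0.0187
top [0.395 0.028 1.311] [[-0.02, -0.99, 0.13], [-1.0, 0.01, -0.02], [0.02, -0.13, -0.99]] 524.6424030814968 0.9960076530612245
side [ 0.314 -0.594  0.872] [[0.93, -0.29, 0.22], [-0.37, -0.73, 0.58], [-0.01, -0.62, -0.79]] 454.02016821227096 0.9957397959183674
{'intrinsics': array([[293.24290185,   0.        , 277.58446709],
       [  0.        , 293.24290185, 207.09374902],
       [  0.        ,   0.        ,   1.        ]]), 'dist': array([-0.03711623,  0.        ,  0.        ,  0.        ,  0.        ]), 'tool_from_camera': array([[ 3.33731728e-05, -2.41888905e-01,  9.70303950e-01,
        -1.87830709e-01],
       [ 9.99999989e-01, -1.31791615e-04, -6.72491355e-05,
        -5.22018607e-04],
       [ 1.44144744e-04,  9.70303942e-01,  2.41888898e-01,
        -6.57670223e-02],
       [ 0.00000000e+00,  0.00000000e+00,  0.00000000e+00,
         1.00000000e+00]])}
```

View pics/top0.png

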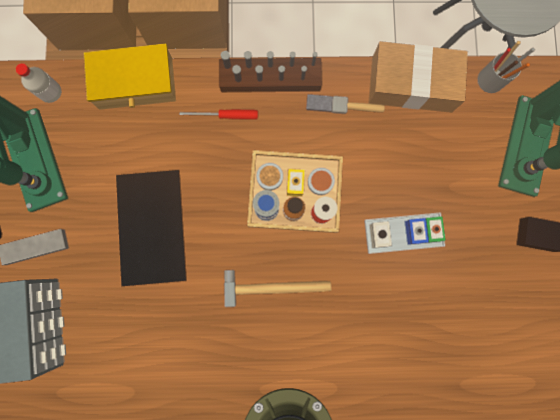

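View pics/side0.png

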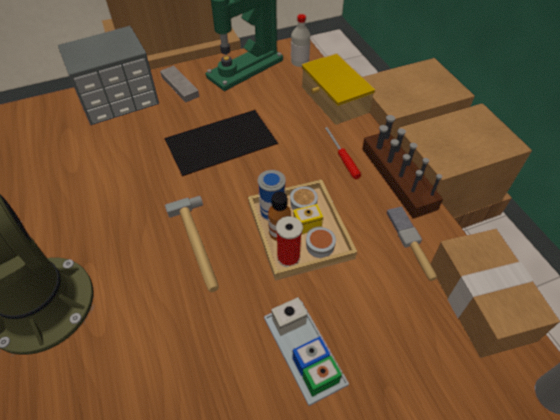

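Top view: mat on the left (150,228), stock tray (295,190) with tin (265,205), bottle (294,208), spool (323,210), yellow box (296,181); press tray right (405,232) with white (382,234), gap, blue (419,231), green (437,229).

```bash
cat > m.py <<'E'
from h import *
D=np.load("top0.npz");im,d=D["im"],D["d"];c=cam("top")
P=pts(c,d);K,dd,Rw,o=c
print("base px",cv2.projectPoints(np.zeros((1,3)),cv2.Rodrigues(Rw.T)[0],-Rw.T@o,K,dd)[0].ravel())
print("bench z",np.median(P[330:360,300:500,2]))
hsv=cv2.cvtColor(im,cv2.COLOR_RGB2HSV)
def comp(m,roi,z):
    u0,v0,u1,v1=roi;q=np.zeros(m.shape,np.uint8);q[v0:v1,u0:u1]=m[v0:v1,u0:u1]
    n,l,s,_=cv2.connectedComponentsWithStats(q);k=1+np.argmax(s[1:,4])
    cn=max(cv2.findContours((l==k).astype(np.uint8),0,cv2.CHAIN_APPROX_NONE)[0],key=cv2.contourArea)
    w=plane(c,cn.reshape(-1,2),z)[:,:2].astype(np.float32)
    r=cv2.minAreaRect(w*1000)
    return r
z=P[...,2]
box=(245,150,345,235)
print("stock rim",comp((z>0.018),(240,140,350,240),0.03))
print("mat",comp((im.sum(2)<130),(105,160,195,295),0.006))
for n,r,zt,lo in(("tin",(245,190,281,222),.123,.11),("bottle",(280,190,309,223),.138,.125),("spool",(309,190,342,225),.124,.11)):
    print(n,comp((z>lo),r,zt), np.median(z[r[1]:r[3],r[0]:r[2]][z[r[1]:r[3],r[0]:r[2]]>lo]))
print("yellow",comp((z>.045)&(z<.075),(284,163,308,197),.058))
for n,r in(("white",(366,212,398,252)),("blue+green",(402,210,448,250))):
    print(n,comp((z>.043)&(z<.07),r,.053))
print("press",comp((z>.007),(355,205,455,260),.012))
b=(hsv[...,0]>105)&(hsv[...,0]<130)&(hsv[...,1]>120);g=(hsv[...,0]>45)&(hsv[...,0]<90)&(hsv[...,1]>120)
print("blue",comp(b,(402,210,448,250),.053));print("green",comp(g,(402,210,448,250),.053))
E
python3 m.py
```

```text
base px [288.12867779 435.21654049]
bench z -0.0008942599053028966
stock rim ((586.1486206054688, -28.76630401611328), (226.3231964111328, 190.9131317138672), 85.30940246582031)
mat ((370.7957763671875, 335.8174133300781), (146.9586639404297, 44.3173828125), 76.65274047851562)
tin ((545.7860107421875, 43.951820373535156), (59.35469055175781, 59.82189178466797), 89.12977600097656) 0.1215251881793411
bottle ((537.1829833984375, -21.533754348754883), (31.607450485229492, 34.08956527709961), 88.95639038085938) 0.13674644393742053
spool ((532.1196899414062, -91.66527557373047), (52.730716705322266, 50.56089401245117), 89.11329650878906) 0.12257799514503787
yellow ((605.05908203125, -27.93889617919922), (40.183265686035156, 61.29018020629883), 85.82475280761719)
white ((473.96368408203125, -231.16909790039062), (60.188232421875, 41.70322799682617), 3.017457962036133)
blue+green ((483.687744140625, -342.0601806640625), (58.050445556640625, 84.22810363769531), 4.4676833152771)
press ((484.43731689453125, -349.01824951171875), (81.37149810791016, 97.20362854003906), 4.78190279006958)
blue ((481.8861999511719, -322.33477783203125), (57.39474868774414, 40.37911605834961), 4.446817398071289)
green ((485.3555908203125, -364.1363830566406), (56.2132453918457, 38.736873626708984), 4.216536045074463)
```

```bash
cat >> h.py <<'E'
def go(*tg):
    """tg: (x,y,z,yaw_deg of tool y axis) in mm; print chain of shifts from now"""
    s=get_state();M=R.from_rotvec(s["tool_rot"]).as_matrix();p=np.array(s["position"])*1000
    yaw=np.degrees(np.arctan2(M[1,1],M[0,1]))
    print("t %.2f pos"%s["time"],p.round(1),"yaw %.1f"%yaw,"tilt %.3f"%np.arccos(-M[2,0]),"w %.1f"%(s["grip_width"]*87),"f",np.round(s["ft_force"],1))
    for x,y,z,w in tg:
        sh=M.T@(np.array([x,y,z])-p); r=(yaw-w+90)%180-90
        print("  ->",(x,y,z,w),"shift",sh.round(1),"roll %.1f"%r)
E
python3 - <<'E'
from h import *
c=cam("top")
a=plane(c,[(117,175),(180,170),(186,280),(122,286)],.006)*1000
print(a.round(0),a.mean(0).round(0),np.linalg.norm(np.diff(a,axis=0),axis=1))
M=R.from_rotvec(get_state()["tool_rot"]).as_matrix();print(M.round(2))
go((500,-200,250,-5),(546,44,220,-5))
E
```

```text
[[637. 420.   6.]
 [648. 261.   6.]
 [373. 244.   6.]
 [361. 401.   6.]] [505. 332.   6.] [158.78060193 275.4356637  157.20822888]
[[-0.    0.3  -0.95]
 [ 0.   -0.95 -0.3 ]
 [-1.   -0.    0.  ]]
t 0.10 pos [ 195.5 -619.3  196.4] yaw -72.5 tilt 0.002 w 87.1 f [ 0.2 -0.2 -0.3]
  -> (500, -200, 250, -5) shift [ -53.1 -308.3 -416.7] roll -67.5
  -> (546, 44, 220, -5) shift [ -22.7 -527.  -534. ] roll -67.5
```

Emit:
jog_arm([
  [-10,-527,-534],
  [-10,-527,-534],
  [-10,-527,-534],
  [-10,-527,-534],
  [-10,-527,-534],
], claw=[87,87,87,87,87], roll=[-67,-67,-67,-67,-67], force=30)

```text
time: 0.6
position: [0.3128, -0.3967, 0.2004]
tool_rot: [1.574, 0.925, -1.574]
ft_force: [0.5, -0.6, 0.4]
grip_width: 1.001
```

```bash
python3 -c "
from h import *
go((546,44,200,-5))"
```

```text
t 0.60 pos [ 312.8 -396.7  200.4] yaw -29.2 tilt 0.002 w 87.1 f [ 0.5 -0.6  0.4]
  -> (546, 44, 200, -5) shift [   0.9  -11.1 -498.4] roll -24.2
```

Emit:
jog_arm([
  [0,-11,-498],
  [0,-11,-498],
  [0,-11,-498],
  [0,-11,-498],
  [0,-11,-498],
], claw=[87,87,87,87,87], roll=[-24,-24,-24,-24,-24])

```text
time: 1.1
position: [0.4294, -0.1758, 0.2007]
tool_rot: [1.276, 1.166, -1.276]
ft_force: [1.2, -0.3, -0.0]
grip_width: 0.997
```

```bash
python3 -c "
from h import *
go((546,44,200,-5))"
```

```text
t 1.10 pos [ 429.4 -175.8  200.7] yaw -5.2 tilt 0.001 w 86.8 f [ 1.2 -0.3 -0. ]
  -> (546, 44, 200, -5) shift [   0.7   96.4 -229.4] roll -0.2
```

Go above the tin, then take a wrist look to check.

Emit:
jog_arm([
  [0,96,-229],
  [0,96,-229],
  [0,96,-229],
  [0,96,-229],
  [0,96,-229],
], claw=[87,87,87,87,87], roll=[0,0,0,0,0])

```text
time: 1.6
position: [0.546, 0.045, 0.2007]
tool_rot: [1.276, 1.165, -1.276]
ft_force: [0.4, -0.6, -0.1]
grip_width: 0.999
```

```bash
python3 - <<'E'
from h import *
go((546,44,200,-5),(546,44,86,-5))
s=get_state();im,d=get_image("wrist");save("w0",im);c=cam("wrist",s);np.savez("w0.npz",im=im,d=d,p=s["position"],r=s["tool_rot"])
P=pts(c,d);z=P[...,2]
print((d>0).mean())
for lo,hi in((.11,.13),(.13,.15)):
    n,l,st,_=cv2.connectedComponentsWithStats(((z>lo)&(z<hi)&(d>0)).astype(np.uint8))
    for k in range(1,n):
        if st[k,4]>300: q=P[l==k];a,b=np.percentile(q,[1,99],axis=0);print(lo,st[k],((a+b)/2).round(4),(b-a).round(3))
E
```

```text
t 1.60 pos [546.   45.  200.7] yaw -5.2 tilt 0.001 w 86.9 f [ 0.4 -0.6 -0.1]
  -> (546, 44, 200, -5) shift [0.7 0.1 1. ] roll -0.2
  -> (546, 44, 86, -5) shift [114.7   0.2   1.1] roll -0.2
0.9274362244897959
0.11 [ 246  174   66   65 3285] [0.5469 0.0449 0.1231] [0.057 0.058 0.006]
0.13 [259 279  37  17 466] [ 0.5395 -0.0279  0.1383] [0.031 0.017 0.003]
```

Tin at (547,45) agrees with the top view; descending and gripping.

Emit:
jog_arm([
  [40,1,0],
  [75,1,0],
  [100,1,0],
  [114,1,0],
  [114,1,0],
], claw=[87,87,87,87,87], roll=[0,0,0,0,0])

```text
time: 2.15
position: [0.5477, 0.0562, 0.0848]
tool_rot: [1.274, 1.178, -1.266]
ft_force: [-0.4, 0.2, 0.8]
grip_width: 0.998
```

Emit:
jog_arm([
  [0,0,0],
  [0,0,0],
  [0,0,0],
  [0,0,0],
  [0,0,0],
], claw=[50,50,50,50,50], roll=[0,0,0,0,0])

```text
time: 2.65
position: [0.5482, 0.0562, 0.0855]
tool_rot: [1.275, 1.177, -1.265]
ft_force: [-0.9, 0.3, 2.4]
grip_width: 0.663
```

```bash
python3 -c "
from h import *
go((546,44,130,-5))"
```

```text
t 2.65 pos [548.2  56.2  85.5] yaw -4.6 tilt 0.009 w 57.7 f [-0.9  0.3  2.4]
  -> (546, 44, 130, -5) shift [-44.6  -1.2  11.9] roll 0.4
```

```bash
python3 - <<'E'
from h import *
s=get_state();print(s["joint_positions"].round(3),s["qd"].round(3),s["torque"].round(2))
im,d=get_image("side");save("s1",im[100:340,200:400].repeat(3,0).repeat(3,1)[:600])
go((546,45,86,-5))
E
```

```text
[ 0.55   0.286 -0.792  1.813  0.214  1.132 -0.395] [-0.001  0.    -0.    -0.001  0.003  0.    -0.002] [-0.08  0.08 -0.05]
t 2.70 pos [548.1  56.2  85.5] yaw -4.6 tilt 0.009 w 58.2 f [-1.1  0.2  3.6]
  -> (546, 45, 86, -5) shift [-0.6 -1.2 11.3] roll 0.4
```

View pics/s1.png

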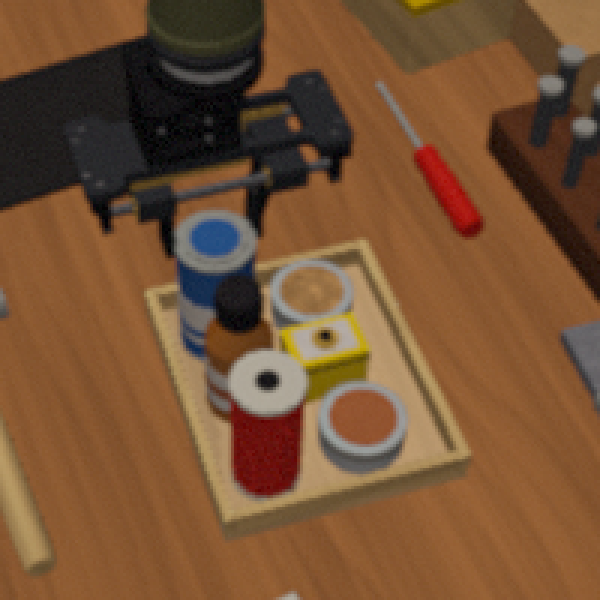

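The fingers stand 11 mm too far toward +y on the tin (arm tracked off); reopen and correct before gripping.

Emit:
jog_arm([
  [0,0,0],
  [0,0,0],
  [0,0,0],
  [0,0,0],
  [0,-1,11],
], claw=[87,87,87,87,87], roll=[0,0,0,0,0])

```text
time: 3.2
position: [0.5462, 0.0468, 0.0855]
tool_rot: [1.274, 1.18, -1.262]
ft_force: [0.4, -0.9, 0.5]
grip_width: 0.973
```

Emit:
jog_arm([
  [0,0,0],
], claw=[87], roll=[0])

```text
time: 3.3
position: [0.546, 0.0444, 0.0852]
tool_rot: [1.274, 1.178, -1.265]
ft_force: [0.1, -1.3, -0.6]
grip_width: 0.991
```

```bash
python3 - <<'E'
from h import *
s=get_state();print(s["joint_positions"].round(3),s["qd"].round(3))
go((547,45,86,-5))
E
```

```text
[ 0.57   0.278 -0.788  1.821  0.207  1.13  -0.369] [-0.017  0.004 -0.026 -0.003 -0.02  -0.011 -0.01 ]
t 3.30 pos [546.   44.4  85.2] yaw -4.6 tilt 0.009 w 86.2 f [ 0.1 -1.3 -0.6]
  -> (547, 45, 86, -5) shift [-0.8  0.9 -0.7] roll 0.4
```

Emit:
jog_arm([
  [0,0,0],
  [0,0,0],
  [0,0,0],
  [0,0,0],
  [0,0,0],
], claw=[50,50,50,50,50], roll=[0,0,0,0,0])

```text
time: 3.8
position: [0.5463, 0.0446, 0.0853]
tool_rot: [1.274, 1.178, -1.264]
ft_force: [-0.4, -0.2, -1.0]
grip_width: 0.681
```

Emit:
jog_arm([
  [-6,0,0],
  [-16,0,0],
  [-30,0,0],
  [-44,0,0],
  [-44,0,0],
], claw=[50,50,50,50,50], roll=[0,0,0,0,0])

```text
time: 4.3
position: [0.5483, 0.0444, 0.1323]
tool_rot: [1.277, 1.174, -1.261]
ft_force: [0.7, -0.6, -2.1]
grip_width: 0.682
```

```bash
python3 - <<'E'
from h import *
s=get_state();print(s["joint_positions"].round(3),s["qd"].round(3))
go((520,180,130,-5),(502,372,130,-5))
E
```

```text
[ 0.59   0.228 -0.802  1.769  0.166  1.211 -0.337] [-0.001  0.022  0.007  0.038  0.01  -0.028 -0.01 ]
t 4.30 pos [548.3  44.4 132.3] yaw -4.6 tilt 0.010 w 59.3 f [ 0.7 -0.6 -2.1]
  -> (520, 180, 130, -5) shift [   3.3  -39.1 -132.8] roll 0.4
  -> (502, 372, 130, -5) shift [   4.9  -72.5 -322.8] roll 0.4
```

Emit:
jog_arm([
  [0,-5,-22],
  [0,-14,-60],
  [0,-23,-100],
  [0,-32,-140],
  [0,-41,-180],
], claw=[50,50,50,50,50], roll=[0,0,0,0,0])

```text
time: 4.8
position: [0.5216, 0.2283, 0.1339]
tool_rot: [1.277, 1.173, -1.261]
ft_force: [0.3, 0.0, -3.2]
grip_width: 0.68
```

```bash
python3 - <<'E'
from h import *
s=get_state();print(s["joint_positions"].round(3),s["qd"].round(3))
go((502,372,130,-5),(502,372,84,-5))
E
```

```text
[ 0.305  0.294 -0.887  1.722  0.236  1.23  -0.72 ] [-0.722  0.288 -0.123 -0.237  0.257  0.08  -0.869]
t 4.80 pos [521.6 228.3 133.9] yaw -4.6 tilt 0.010 w 59.2 f [ 0.3  0.  -3.2]
  -> (502, 372, 130, -5) shift [   5.   -31.2 -141.6] roll 0.4
  -> (502, 372, 84, -5) shift [  51.   -31.4 -141.2] roll 0.4
```

Emit:
jog_arm([
  [1,-9,-40],
  [2,-18,-80],
  [4,-26,-118],
  [5,-31,-141],
  [5,-31,-141],
], claw=[50,50,50,50,50], roll=[0,0,0,0,0])

```text
time: 5.3
position: [0.4992, 0.3767, 0.13]
tool_rot: [1.274, 1.18, -1.256]
ft_force: [-0.8, -0.0, -3.3]
grip_width: 0.678
```

Emit:
jog_arm([
  [12,0,0],
  [24,0,0],
  [33,0,0],
  [38,0,0],
  [40,0,0],
], claw=[50,50,50,50,50], roll=[0,0,0,0,0])

```text
time: 5.8
position: [0.4994, 0.3759, 0.0889]
tool_rot: [1.274, 1.18, -1.258]
ft_force: [-0.2, -0.2, -2.2]
grip_width: 0.682
```

```bash
python3 - <<'E'
from h import *
s=get_state();print(s["joint_positions"].round(3),s["qd"].round(3))
go((502,372,84,-5))
E
```

```text
[-0.003  0.476 -0.874  1.632  0.379  1.205 -1.032] [-0.011  0.011 -0.     0.002  0.013 -0.028 -0.011]
t 5.80 pos [499.4 375.9  88.9] yaw -4.3 tilt 0.011 w 59.3 f [-0.2 -0.2 -2.2]
  -> (502, 372, 84, -5) shift [4.9 2.9 3.7] roll 0.7
```

Emit:
jog_arm([
  [2,0,0],
  [4,0,0],
  [5.5,0,0],
  [5.5,0,0],
], claw=[50,50,50,50], roll=[0,0,0,0])

```text
time: 6.2
position: [0.4996, 0.376, 0.0836]
tool_rot: [1.274, 1.179, -1.258]
ft_force: [1.2, 1.1, -1.9]
grip_width: 0.679
```

Emit:
jog_arm([
  [0,0,0],
  [0,0,0],
  [0,0,0],
  [0,0,0],
  [0,0,0],
], claw=[87,87,87,87,87], roll=[0,0,0,0,0])

```text
time: 6.7
position: [0.4997, 0.3762, 0.0838]
tool_rot: [1.274, 1.179, -1.258]
ft_force: [0.3, -0.9, -0.7]
grip_width: 0.976
```

```bash
python3 - <<'E'
from h import *
go((500,376,195,-5))
E
```

```text
t 6.70 pos [499.7 376.2  83.8] yaw -4.3 tilt 0.012 w 84.9 f [ 0.3 -0.9 -0.7]
  -> (500, 376, 195, -5) shift [-111.2    0.6   -1.1] roll 0.7
```

Emit:
jog_arm([
  [-25,0,0],
  [-65,0,0],
  [-100,0,0],
  [-114,0,0],
  [-114,0,0],
], claw=[87,87,87,87,87], roll=[1,1,1,1,1])

```text
time: 7.2
position: [0.5003, 0.3759, 0.2001]
tool_rot: [1.291, 1.17, -1.267]
ft_force: [0.4, -0.4, -0.5]
grip_width: 0.998
```

Emit:
jog_arm([
  [0,68,393],
  [0,68,393],
  [0,68,393],
  [0,68,393],
  [0,68,393],
], claw=[87,87,87,87,87], roll=[0,0,0,0,0])

```text
time: 7.7
position: [0.5183, 0.1229, 0.1938]
tool_rot: [1.289, 1.171, -1.27]
ft_force: [0.9, -0.8, 0.7]
grip_width: 1.0
```

```bash
python3 - <<'E'
from h import *
go((538,-21,195,-5))
E
```

```text
t 7.70 pos [518.3 122.9 193.8] yaw -5.4 tilt 0.014 w 87.0 f [ 0.9 -0.8  0.7]
  -> (538, -21, 195, -5) shift [ -3.   33.1 141.4] roll -0.4
```

Emit:
jog_arm([
  [-3,33,141],
  [-3,33,141],
  [-3,33,141],
  [-3,33,141],
  [-3,33,141],
], claw=[87,87,87,87,87], roll=[0,0,0,0,0])

```text
time: 8.2
position: [0.5368, -0.0221, 0.1929]
tool_rot: [1.291, 1.173, -1.274]
ft_force: [-0.6, 1.1, 0.4]
grip_width: 1.002
```

```bash
cat >> h.py <<'E'
def look(name,lo,hi,minpx=300):
    s=get_state();im,d=get_image("wrist");save(name,im);c=cam("wrist",s)
    P=pts(c,d);z=P[...,2]
    n,l,st,_=cv2.connectedComponentsWithStats(((z>lo)&(z<hi)&(d>0)).astype(np.uint8))
    for k in range(1,n):
        if st[k,4]>minpx: q=P[l==k];a,b=np.percentile(q,[1,99],axis=0);print(st[k],"mid",((a+b)/2*1000).round(1),"size",((b-a)*1000).round(0))
    return im,P
E
python3 - <<'E'
from h import *
look("w1",.13,.15);look("w1b",.115,.129)
go((538,-21,195,-5),(538,-21,110,-5))
E
```

```text
[ 261  192   41   41 1238] mid [539.8 -20.9 135.8] size [32. 32.  8.]
[ 254  279   55   25 1181] mid [ 533.  -100.1  124.1] size [50. 27.  3.]
t 8.30 pos [537.1 -19.  193.8] yaw -5.3 tilt 0.014 w 86.8 f [-0.4  0.3 -0.8]
  -> (538, -21, 195, -5) shift [-1.2  1.   1.9] roll -0.3
  -> (538, -21, 110, -5) shift [83.8  1.   3.2] roll -0.3
```

Emit:
jog_arm([
  [25,2,3],
  [55,2,3],
  [75,2,3],
  [84,2,3],
  [84,2,3],
], claw=[87,87,87,87,87], roll=[0,0,0,0,0])

```text
time: 8.8
position: [0.5379, -0.0193, 0.1086]
tool_rot: [1.285, 1.178, -1.269]
ft_force: [-0.1, -0.0, 0.3]
grip_width: 0.999
```

Emit:
jog_arm([
  [0,0,0],
], claw=[87], roll=[0])

```text
time: 8.9
position: [0.5386, -0.0185, 0.1095]
tool_rot: [1.285, 1.178, -1.267]
ft_force: [0.3, 0.2, 0.4]
grip_width: 0.998
```

```bash
python3 - <<'E'
from h import *
go((539,-21,110,-5))
E
```

```text
t 8.90 pos [538.6 -18.5 109.5] yaw -5.0 tilt 0.015 w 86.9 f [0.3 0.2 0.4]
  -> (539, -21, 110, -5) shift [-0.5  0.6  2.5] roll -0.0
```

Emit:
jog_arm([
  [0,0.5,2.5],
  [0,0.5,2.5],
  [0,0.5,2.5],
  [0,0.5,2.5],
  [0,0.5,2.5],
], claw=[87,20,20,20,20], roll=[0,0,0,0,0])

```text
time: 9.4
position: [0.5389, -0.0211, 0.1096]
tool_rot: [1.285, 1.177, -1.267]
ft_force: [0.6, -0.1, 0.4]
grip_width: 0.723
```

Emit:
jog_arm([
  [0,0,0],
  [0,0,0],
  [0,0,0],
  [0,0,0],
  [0,0,0],
], claw=[20,20,20,20,20], roll=[0,0,0,0,0])

```text
time: 9.9
position: [0.5391, -0.0211, 0.1097]
tool_rot: [1.285, 1.177, -1.266]
ft_force: [0.2, -0.2, 0.7]
grip_width: 0.37
```

```bash
python3 - <<'E'
from h import *
go((539,-21,154,-5),(595,308,154,-5))
E
```

```text
t 9.90 pos [539.1 -21.1 109.7] yaw -5.0 tilt 0.015 w 32.2 f [ 0.2 -0.2  0.7]
  -> (539, -21, 154, -5) shift [-44.3  -0.1  -0.8] roll -0.0
  -> (595, 308, 154, -5) shift [ -39.3   26.8 -333.4] roll -0.0
```

Emit:
jog_arm([
  [-6,0,0],
  [-16,0,-0.5],
  [-30,0,-1],
  [-42,0,-1],
  [-42,0,-1],
], claw=[20,20,20,20,20], roll=[0,0,0,0,0])

```text
time: 10.4
position: [0.5409, -0.0207, 0.1544]
tool_rot: [1.287, 1.173, -1.263]
ft_force: [0.1, -0.2, -3.0]
grip_width: 0.369
```

Emit:
jog_arm([
  [0,2,-22],
  [1,5,-60],
  [2,8,-100],
  [2,11,-140],
  [3,15,-180],
], claw=[20,20,20,20,20], roll=[0,0,0,0,0])

```text
time: 10.9
position: [0.5719, 0.1584, 0.1542]
tool_rot: [1.287, 1.172, -1.264]
ft_force: [1.2, 0.6, -2.9]
grip_width: 0.365
```

```bash
python3 - <<'E'
from h import *
go((595,308,154,-5))
E
```

```text
t 10.90 pos [571.9 158.4 154.2] yaw -5.1 tilt 0.015 w 31.8 f [ 1.2  0.6 -2.9]
  -> (595, 308, 154, -5) shift [   2.4    9.8 -151. ] roll -0.1
```

Emit:
jog_arm([
  [1,3,-40],
  [1,5,-80],
  [2,8,-122],
  [2,10,-147],
  [2,10,-147],
], claw=[20,20,20,20,20], roll=[0,0,0,0,0])

```text
time: 11.4
position: [0.5929, 0.31, 0.154]
tool_rot: [1.285, 1.18, -1.258]
ft_force: [0.6, 0.3, -2.0]
grip_width: 0.367
```

Emit:
jog_arm([
  [12,0,0],
  [24,0,0],
  [33,0,0],
  [38,0,0],
  [40,0,0],
], claw=[20,20,20,20,20], roll=[0,0,0,0,0])

```text
time: 11.9
position: [0.593, 0.3093, 0.1129]
tool_rot: [1.285, 1.18, -1.261]
ft_force: [-0.6, 0.9, -2.3]
grip_width: 0.368
```

```bash
python3 - <<'E'
from h import *
go((595,308,107.7,-5))
E
```

```text
t 11.90 pos [593.  309.3 112.9] yaw -4.8 tilt 0.017 w 32.0 f [-0.6  0.9 -2.3]
  -> (595, 308, 107.7, -5) shift [5.2 2.1 1.3] roll 0.2
```

Emit:
jog_arm([
  [2,0,0],
  [4,0,0],
  [5,0,0],
  [5,0,0],
], claw=[20,20,20,20], roll=[0,0,0,0])

```text
time: 12.3
position: [0.5931, 0.3095, 0.108]
tool_rot: [1.285, 1.18, -1.261]
ft_force: [-0.3, 0.1, -2.4]
grip_width: 0.367
```

Emit:
jog_arm([
  [0,0,0],
  [0,0,0],
  [0,0,0],
  [0,0,0],
  [0,0,0],
], claw=[87,87,87,87,87], roll=[0,0,0,0,0])

```text
time: 12.8
position: [0.5933, 0.3096, 0.1083]
tool_rot: [1.285, 1.179, -1.26]
ft_force: [-0.4, 0.0, -0.4]
grip_width: 0.738
```

Emit:
jog_arm([
  [0,0,0],
  [-15,0,0],
  [-45,0,0],
  [-80,0,0],
  [-87,0,0],
], claw=[87,87,87,87,87], roll=[0,0,0,0,0])

```text
time: 13.3
position: [0.5948, 0.31, 0.2013]
tool_rot: [1.291, 1.178, -1.253]
ft_force: [0.1, 0.6, 0.0]
grip_width: 0.998
```

```bash
python3 - <<'E'
from h import *
go((533,-91,195,-5))
E
```

```text
t 13.30 pos [594.8 310.  201.3] yaw -4.8 tilt 0.024 w 86.8 f [0.1 0.6 0. ]
  -> (533, -91, 195, -5) shift [ -2.9 -28.1 404.8] roll 0.2
```

Emit:
jog_arm([
  [-2,-28,404],
  [-2,-28,404],
  [-2,-28,404],
  [-2,-28,404],
  [-2,-28,404],
], claw=[87,87,87,87,87], roll=[0,0,0,0,0])

```text
time: 13.8
position: [0.5553, 0.059, 0.1951]
tool_rot: [1.291, 1.177, -1.252]
ft_force: [0.8, -0.8, 0.5]
grip_width: 1.0
```

Emit:
jog_arm([
  [0,-10,50],
  [0,-10,100],
  [0,-10,145],
  [0,-10,145],
  [0,-10,145],
], claw=[87,87,87,87,87], roll=[0,0,0,0,0])

```text
time: 14.3
position: [0.533, -0.086, 0.1921]
tool_rot: [1.294, 1.175, -1.255]
ft_force: [-0.5, 0.7, -0.2]
grip_width: 1.0
```

```bash
python3 - <<'E'
from h import *
look("w2",.11,.13)
go((533,-91,195,-5),(533,-91,86,-5))
E
```

```text
[ 249  187   58   59 2655] mid [533.  -90.9 120.4] size [49. 50. 11.]
t 14.35 pos [533.3 -84.  192.2] yaw -4.8 tilt 0.025 w 87.1 f [0.1 1.  0.1]
  -> (533, -91, 195, -5) shift [-3.   0.3  6.9] roll 0.2
  -> (533, -91, 86, -5) shift [106.   -0.8   9.4] roll 0.2
```

Emit:
jog_arm([
  [20,-0.5,9],
  [60,-0.5,9],
  [92,-0.5,9],
  [106,-0.5,9],
  [106,-0.5,9],
], claw=[87,87,87,87,87], roll=[0,0,0,0,0])

```text
time: 14.85
position: [0.5321, -0.0886, 0.0845]
tool_rot: [1.289, 1.182, -1.251]
ft_force: [0.3, 0.1, -0.2]
grip_width: 1.002
```

Emit:
jog_arm([
  [0,0,0],
], claw=[87], roll=[0])

```text
time: 14.95
position: [0.5334, -0.0878, 0.086]
tool_rot: [1.289, 1.181, -1.249]
ft_force: [-0.5, -0.6, 0.2]
grip_width: 1.008
```

```bash
python3 - <<'E'
from h import *
go((533,-91,86,-5))
E
```

```text
t 14.95 pos [533.4 -87.8  86. ] yaw -4.5 tilt 0.025 w 87.7 f [-0.5 -0.6  0.2]
  -> (533, -91, 86, -5) shift [-0.1 -0.2  3.2] roll 0.5
```

Emit:
jog_arm([
  [0,0,3],
  [0,0,3],
  [0,0,3],
  [0,0,3],
  [0,0,3],
], claw=[87,40,40,40,40], roll=[0,0,0,0,0])

```text
time: 15.45
position: [0.5333, -0.0909, 0.0861]
tool_rot: [1.289, 1.181, -1.249]
ft_force: [-0.6, -0.4, 0.5]
grip_width: 0.72
```

Emit:
jog_arm([
  [0,0,0],
  [0,0,0],
  [0,0,0],
], claw=[40,40,40], roll=[0,0,0])

```text
time: 15.75
position: [0.5334, -0.091, 0.0862]
tool_rot: [1.29, 1.181, -1.249]
ft_force: [0.8, 0.3, 0.6]
grip_width: 0.59
```

Emit:
jog_arm([
  [-6,0,0],
  [-16,0,-0.5],
  [-30,0,-1],
  [-42,0,-1],
  [-42,0,-1],
], claw=[40,40,40,40,40], roll=[0,0,0,0,0])

```text
time: 16.25
position: [0.5348, -0.0912, 0.1309]
tool_rot: [1.291, 1.176, -1.246]
ft_force: [0.5, -0.6, -1.8]
grip_width: 0.587
```

```bash
python3 - <<'E'
from h import *
go((417,296,130,-5))
E
```

```text
t 16.25 pos [534.8 -91.2 130.9] yaw -4.6 tilt 0.026 w 51.1 f [ 0.5 -0.6 -1.8]
  -> (417, 296, 130, -5) shift [   7.5 -148.1 -376.6] roll 0.4
```

Emit:
jog_arm([
  [0,-8,-21],
  [1,-22,-56],
  [2,-37,-93],
  [3,-55,-138],
  [4,-73,-184],
], claw=[40,40,40,40,40], roll=[0,0,0,0,0])

```text
time: 16.75
position: [0.4752, 0.1, 0.1298]
tool_rot: [1.291, 1.176, -1.247]
ft_force: [0.5, 0.6, -1.4]
grip_width: 0.589
```

```bash
python3 - <<'E'
from h import *
go((417,296,130,-5))
E
```

```text
t 16.75 pos [475.2 100.  129.8] yaw -4.6 tilt 0.026 w 51.2 f [ 0.5  0.6 -1.4]
  -> (417, 296, 130, -5) shift [   3.1  -73.7 -190.7] roll 0.4
```

Emit:
jog_arm([
  [1,-17,-44],
  [1,-34,-88],
  [2,-52,-135],
  [3,-65,-168],
  [3,-71,-184],
], claw=[40,40,40,40,40], roll=[0,0,0,0,0])

```text
time: 17.25
position: [0.4158, 0.2938, 0.1301]
tool_rot: [1.287, 1.181, -1.242]
ft_force: [0.2, -1.0, -1.9]
grip_width: 0.59
```

Emit:
jog_arm([
  [0,0,0],
  [15,0,0],
  [27,0,0],
  [35,0,0],
  [38,0,0],
], claw=[40,40,40,40,40], roll=[0,0,0,0,0])

```text
time: 17.75
position: [0.4159, 0.2928, 0.0903]
tool_rot: [1.286, 1.18, -1.246]
ft_force: [0.5, 0.7, -2.1]
grip_width: 0.587
```

```bash
python3 - <<'E'
from h import *
go((417,296,84.2,-5))
E
```

```text
t 17.75 pos [415.9 292.8  90.3] yaw -4.3 tilt 0.024 w 51.1 f [ 0.5  0.7 -2.1]
  -> (417, 296, 84.2, -5) shift [ 6.2  0.7 -3.1] roll 0.7
```

Emit:
jog_arm([
  [2,0,0],
  [4.5,0,0],
  [6,0,0],
  [6,0,0],
], claw=[40,40,40,40], roll=[0,0,0,0])

```text
time: 18.15
position: [0.4162, 0.293, 0.0845]
tool_rot: [1.286, 1.18, -1.246]
ft_force: [0.4, -0.3, -1.0]
grip_width: 0.587
```

Emit:
jog_arm([
  [0,0,0],
  [0,0,0],
  [0,0,0],
  [0,0,0],
  [0,0,0],
], claw=[87,87,87,87,87], roll=[0,0,0,0,0])

```text
time: 18.65
position: [0.4163, 0.2931, 0.0846]
tool_rot: [1.287, 1.18, -1.246]
ft_force: [-0.5, 0.5, -0.4]
grip_width: 0.945
```

Emit:
jog_arm([
  [-10,0,0],
  [-40,0,0],
  [-75,0,0],
  [-105,0,0],
  [-105,0,0],
], claw=[87,87,87,87,87], roll=[0,0,0,0,0])

```text
time: 19.15
position: [0.4173, 0.2928, 0.1943]
tool_rot: [1.292, 1.177, -1.239]
ft_force: [-0.3, 0.9, 1.0]
grip_width: 1.002
```

```bash
python3 - <<'E'
from h import *
go((605.5,-28,160,-4.5))
im,d=get_image("top");save("top1",im);np.savez("top1.npz",im=im,d=d)
E
```

```text
t 19.15 pos [417.3 292.8 194.3] yaw -4.3 tilt 0.031 w 87.1 f [-0.3  0.9  1. ]
  -> (605.5, -28, 160, -4.5) shift [ 30.3 211.3 306.5] roll 0.2
```

View pics/top1.png

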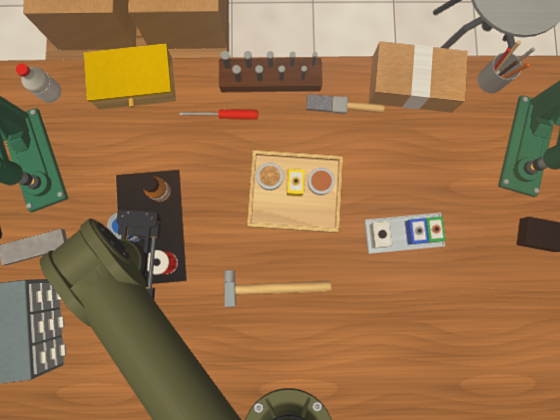

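All three stand on the mat (tin partly hidden at (115,225), bottle (155,188), spool (165,262)); stock front row is clear. Now the yellow box.

Emit:
jog_arm([
  [0,211,306],
  [10,211,306],
  [20,211,306],
  [30,211,306],
  [30,211,306],
], claw=[87,87,87,87,87], roll=[0,0,0,0,0])

```text
time: 19.7
position: [0.542, 0.0744, 0.1714]
tool_rot: [1.289, 1.178, -1.243]
ft_force: [0.3, 1.0, 0.5]
grip_width: 0.994
```

```bash
python3 - <<'E'
from h import *
go((605.5,-28,160,-4.5))
E
```

```text
t 19.70 pos [542.   74.4 171.4] yaw -4.3 tilt 0.027 w 86.5 f [0.3 1.  0.5]
  -> (605.5, -28, 160, -4.5) shift [10.1 70.9 97.5] roll 0.2
```

Emit:
jog_arm([
  [5,30,41],
  [10,60,82],
  [10,70,97],
  [10,70,97],
  [10,70,97],
], claw=[87,87,87,87,87], roll=[0,0,0,0,0])

```text
time: 20.2
position: [0.6038, -0.0262, 0.1593]
tool_rot: [1.289, 1.181, -1.243]
ft_force: [-0.2, 0.2, 0.9]
grip_width: 0.999
```

```bash
python3 - <<'E'
from h import *
im,P=look("w3",.05,.075)
z=P[...,2];hsv=cv2.cvtColor(im,cv2.COLOR_RGB2HSV)
m=((z>.05)&(z<.062)).astype(np.uint8)
n,l,st,_=cv2.connectedComponentsWithStats(m)
for k in range(1,n):
    if st[k,4]>1000: print(cv2.minAreaRect((P[l==k][:,:2]*1000).astype(np.float32)))
go((605.5,-28,160,-4.5),(605.5,-28,25,-4.5))
E
```

```text
[531  28  29  26 418] mid [867.3 110.7  62.5] size [ 9. 16. 24.]
[528  92  28  17 316] mid [867.4  57.2  62.4] size [ 7. 14. 24.]
[ 251  184   59   41 2295] mid [607.3 -27.   59. ] size [59. 40. 11.]
((607.3826904296875, -27.56216049194336), (40.229129791259766, 60.08927536010742), 86.28938293457031)
t 20.25 pos [603.8 -25.1 159.8] yaw -4.2 tilt 0.028 w 86.8 f [-0.   0.9  0.3]
  -> (605.5, -28, 160, -4.5) shift [-0.2  1.9  2.7] roll 0.3
  -> (605.5, -28, 25, -4.5) shift [1.347e+02 1.000e-01 6.000e+00] roll 0.3
```

View pics/w3.png

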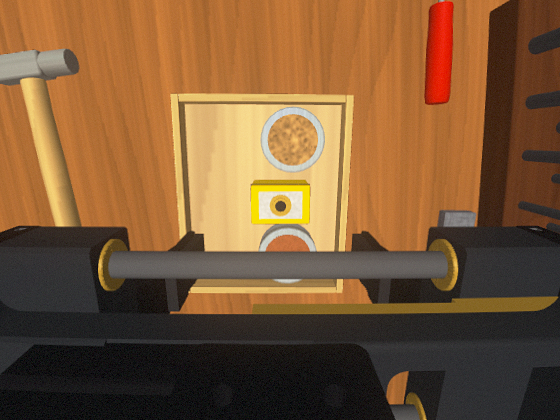

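Box seen centred between the fingers at (607,-27), yaw about -4°; the way down is clear.

Emit:
jog_arm([
  [25,1.5,4],
  [60,1.5,4.5],
  [82,1.5,5],
  [82,1.5,5],
  [82,1.5,5],
], claw=[87,87,87,87,87], roll=[0,0,0,0,0])

```text
time: 20.75
position: [0.606, -0.0265, 0.0786]
tool_rot: [1.286, 1.182, -1.239]
ft_force: [0.4, 0.2, 1.2]
grip_width: 0.998
```

```bash
python3 - <<'E'
from h import *
go((607,-27.5,25,-4.2))
E
```

```text
t 20.75 pos [606.  -26.5  78.6] yaw -4.1 tilt 0.028 w 86.8 f [0.4 0.2 1.2]
  -> (607, -27.5, 25, -4.2) shift [53.6  0.3  2.2] roll 0.1
```

Emit:
jog_arm([
  [15,0.5,2],
  [34,0.5,2],
  [47,0.5,2],
  [53,0.5,2],
  [53,0.5,2],
], claw=[87,87,87,87,87], roll=[0,0,0,0,0])

```text
time: 21.25
position: [0.6067, -0.0271, 0.0249]
tool_rot: [1.285, 1.183, -1.239]
ft_force: [-0.6, 0.6, 0.6]
grip_width: 1.0
```

Emit:
jog_arm([
  [0,0,0],
  [0,0,0],
  [0,0,0],
  [0,0,0],
  [0,0,0],
], claw=[50,50,50,50,50], roll=[0,0,0,0,0])

```text
time: 21.75
position: [0.6072, -0.0271, 0.0254]
tool_rot: [1.286, 1.183, -1.239]
ft_force: [1.5, -0.6, 0.6]
grip_width: 0.685
```

```bash
python3 - <<'E'
from h import *
go((607,-27.5,100,-4.2),(477.9,-276.8,100,4.9))
E
```

```text
t 21.75 pos [607.2 -27.1  25.4] yaw -4.1 tilt 0.028 w 59.6 f [ 1.5 -0.6  0.6]
  -> (607, -27.5, 100, -4.2) shift [-74.6   0.8  -1.5] roll 0.1
  -> (477.9, -276.8, 100, 4.9) shift [ -82.6 -110.3  256.2] roll -9.0
```

Emit:
jog_arm([
  [-8,0,0],
  [-25,0.3,-0.5],
  [-50,0.5,-1],
  [-72,0.5,-1.5],
  [-75,0.5,-1.5],
], claw=[50,50,50,50,50], roll=[0,0,0,0,0])

```text
time: 22.25
position: [0.6091, -0.0271, 0.1046]
tool_rot: [1.288, 1.178, -1.234]
ft_force: [0.5, 0.9, -2.1]
grip_width: 0.681
```

Emit:
jog_arm([
  [0,-8,18],
  [-1,-22,51],
  [-2,-37,87],
  [-4,-55,128],
  [-5,-68,160],
], claw=[50,50,50,50,50], roll=[-2,-4,-6,-8,-9])

```text
time: 22.75
position: [0.528, -0.1846, 0.1039]
tool_rot: [1.171, 1.249, -1.12]
ft_force: [0.5, -0.9, -1.9]
grip_width: 0.681
```

```bash
python3 - <<'E'
from h import *
go((477.9,-276.8,105,4.9))
E
```

```text
t 22.75 pos [ 528.  -184.6  103.9] yaw 4.9 tilt 0.030 w 59.2 f [ 0.5 -0.9 -1.9]
  -> (477.9, -276.8, 105, 4.9) shift [ -4.2 -57.8  87.5] roll 0.0
```

Emit:
jog_arm([
  [-2,-23,35],
  [-4,-45,68],
  [-4,-56,83],
  [-4,-57,87],
  [-4,-57,87],
], claw=[50,50,50,50,50], roll=[0,0,0,0,0])

```text
time: 23.25
position: [0.4787, -0.276, 0.1046]
tool_rot: [1.172, 1.249, -1.12]
ft_force: [0.6, 0.0, -1.4]
grip_width: 0.684
```

```bash
python3 - <<'E'
from h import *
go((479.5,-276,105,4.9))
im,P=look("w4",.045,.075)
z=P[...,2]
n,l,st,_=cv2.connectedComponentsWithStats(((z>.045)&(z<.056)).astype(np.uint8))
for k in range(1,n):
    if st[k,4]>800: print(st[k],cv2.minAreaRect((P[l==k][:,:2]*1000).astype(np.float32)))
i2,_=get_image("side");save("s4",np.vstack([im[60:360,80:480],i2[200:420,120:520]]))
E
```

```text
t 23.25 pos [ 478.7 -276.   104.6] yaw 4.9 tilt 0.030 w 59.5 f [ 0.6  0.  -1.4]
  -> (479.5, -276, 105, 4.9) shift [-0.4  0.8  0. ] roll -0.0
[ 240  141   75   50 3589] mid [ 475.4 -233.5   55.6] size [59. 40.  7.]
[ 243  285   67   19 1247] mid [ 484.3 -348.6   52.2] size [59. 21.  7.]
[ 240  141   75   50 3219] ((475.6687927246094, -234.1995391845703), (60.34657669067383, 40.23101806640625), 4.795952796936035)
[ 243  285   67   19 1239] ((484.3602600097656, -348.94708251953125), (60.14299011230469, 19.799943923950195), 4.5850725173950195)
```

View pics/s4.png

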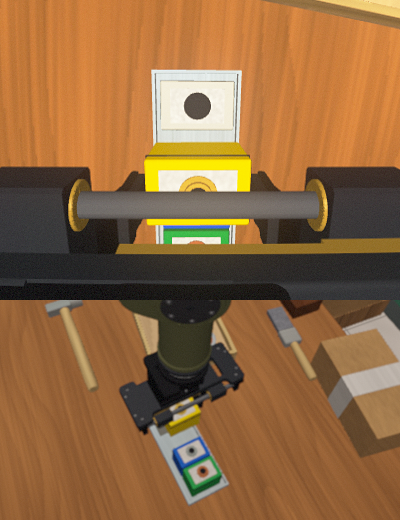

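```bash
python3 - <<'E'
from h import *
s=get_state();M=R.from_rotvec(s["tool_rot"]).as_matrix();print(M.round(3).tolist())
im,P=look("w5",.128,.145)
a=np.radians(4.85);ex=np.array([np.cos(a),np.sin(a)]);ey=np.array([-ex[1],ex[0]])
o=np.array(s["position"][:2])
def ext(lo,hi,box):
    m=np.zeros(P.shape[:2],bool);u0,v0,u1,v1=box;m[v0:v1,u0:u1]=1
    q=P[m&(P[...,2]>lo)&(P[...,2]<hi)]-0;q2=(q[:,:2]-o)*1000
    print(len(q),"x",np.percentile(q2@ex,[1,50,99]).round(1),"y",np.percentile(q2@ey,[1,50,99]).round(1),"z",np.percentile(q[:,2],[5,50,95]).round(4))
ext(.048,.056,(235,135,320,200))
ext(.128,.150,(200,180,350,300))
E
```

```text
[[0.02, 0.996, 0.089], [0.023, 0.089, -0.996], [-1.0, 0.022, -0.021]]
[ 205  215  145   37 4211] mid [ 477.5 -263.1  136.2] size [71. 22. 15.]
[226 279 103   6 609] mid [ 480.1 -291.7  137.9] size [58.  7.  3.]
3218 x [-30.1  -1.2  28.6] y [20.5 41.3 59.8] z [0.0526 0.0539 0.0553]
4964 x [-37.5  -1.2  34.9] y [-19.   10.1  20. ] z [0.1321 0.1383 0.1432]
```

```bash
python3 - <<'E'
from h import *
for n,rois in(("side",dict(white=(260,290,312,338),bg=(285,332,350,395))),("top",dict(white=(366,212,398,252),bg=(402,210,448,250),yel=(284,163,308,197)))):
    D=np.load(n+"0.npz");P=pts(cam(n),D["d"]);z=P[...,2]
    for k,(u0,v0,u1,v1) in rois.items():
        q=P[v0:v1,u0:u1].reshape(-1,3);zt=.058 if k=="yel" else .053
        q=q[abs(q[:,2]-zt+.0005)<.0035]
        r=cv2.minAreaRect((q[:,:2]*1000).astype(np.float32));print(n,k,np.round(r[0],1),np.round(r[1],1),round(r[2],1),np.median(q[:,2]).round(4))
E
```

```text
side white [ 475.4 -234.8] [60.5 41.2] 5.3 0.0514
side bg [ 483.8 -344.5] [60.1 81.1] 4.9 0.0516
top white [ 474.2 -232.2] [59.8 40.6] 3.1 0.0524
top bg [ 483.9 -342.6] [57.7 83.3] 4.0 0.0522
top yel [606.  -28.4] [39.8 59.1] 84.0 0.0576
```

Emit:
jog_arm([
  [4,0.5,1],
  [10,0.5,2],
  [16,0.5,3],
  [19,0.5,3],
  [20,0.5,3],
], claw=[50,50,50,50,50], roll=[0,0,0,0,0])

```text
time: 23.9
position: [0.4805, -0.2762, 0.084]
tool_rot: [1.169, 1.252, -1.117]
ft_force: [0.6, 0.2, -1.7]
grip_width: 0.685
```

```bash
python3 - <<'E'
from h import *
go((479.5,-278,20.4,4.9))
s=get_state();im,P=look("w6",.1,.13)
a=np.radians(4.85);ex=np.array([np.cos(a),np.sin(a)]);ey=np.array([-ex[1],ex[0]])
o=np.array(s["position"][:2])
def ext(P,lo,hi,box):
    m=np.zeros(P.shape[:2],bool);u0,v0,u1,v1=box;m[v0:v1,u0:u1]=1
    q=P[m&(P[...,2]>lo)&(P[...,2]<hi)];q2=(q[:,:2]-o)*1000
    print(len(q),"x",np.percentile(q2@ex,[1,50,99]).round(1),"y",np.percentile(q2@ey,[1,50,99]).round(1),"z",np.percentile(q[:,2],[5,50,95]).round(4))
ext(P,.048,.056,(235,115,320,200))
ext(P,.108,.130,(200,180,350,300))
i2,d=get_image("side");P2=pts(cam("side"),d)
u0,v0,u1,v1=285,332,350,395
q=P2[v0:v1,u0:u1].reshape(-1,3);q=q[abs(q[:,2]-.0525)<.0035]
print(cv2.minAreaRect((q[:,:2]*1000).astype(np.float32)))
save("s6",cv2.resize(i2[270:410,240:380],None,fx=4,fy=4,interpolation=cv2.INTER_CUBIC))
E
```

```text
t 23.90 pos [ 480.5 -276.2   84. ] yaw 5.1 tilt 0.031 w 59.6 f [ 0.6  0.2 -1.7]
  -> (479.5, -278, 20.4, 4.9) shift [63.5 -2.6  3.1] roll 0.2
[ 203  212  150   40 4627] mid [ 478.5 -265.1  114.8] size [73. 22. 27.]
[226 279 103   6 614] mid [ 481.  -293.8  117. ] size [58.  8.  3.]
3825 x [-30.9  -1.5  27.9] y [23.2 43.8 62.1] z [0.0526 0.0539 0.0553]
4970 x [-37.5  -1.2  35.2] y [-19.1  10.   20. ] z [0.1119 0.1175 0.1224]
((483.58282470703125, -344.2289733886719), (60.62670135498047, 81.1365966796875), 5.076582908630371)
```

View pics/s6.png

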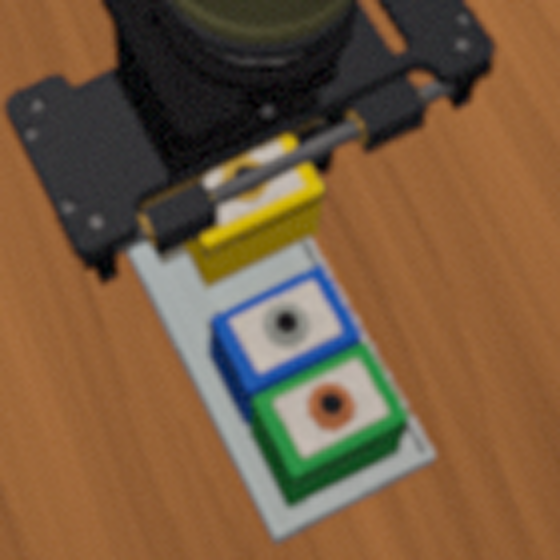

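Side and wrist views agree on the gap middle at about (480,-278.7); shift 2.5 mm and start in gently.

Emit:
jog_arm([
  [0,-0.7,2.5],
  [0,-0.8,2.6],
  [5,-0.8,2.7],
  [10,-0.9,2.8],
  [14,-1,2.9],
], claw=[50,50,50,50,50], roll=[0,0,0,0,0])

```text
time: 24.5
position: [0.4801, -0.2788, 0.0698]
tool_rot: [1.169, 1.252, -1.117]
ft_force: [-0.4, 1.2, -2.0]
grip_width: 0.68
```

Emit:
jog_arm([
  [0,0,0],
], claw=[50], roll=[0])

```text
time: 24.6
position: [0.4795, -0.2785, 0.0689]
tool_rot: [1.17, 1.253, -1.117]
ft_force: [0.5, -0.5, -1.0]
grip_width: 0.685
```

```bash
python3 - <<'E'
from h import *
go((480,-278.7,60,4.9),(480,-278.7,21,4.9))
E
```

```text
t 24.60 pos [ 479.5 -278.5   68.9] yaw 5.1 tilt 0.031 w 59.6 f [ 0.5 -0.5 -1. ]
  -> (480, -278.7, 60, 4.9) shift [8.9 0.3 0.5] roll 0.2
  -> (480, -278.7, 21, 4.9) shift [47.9 -0.5  1.4] roll 0.2
```

Emit:
jog_arm([
  [7,0,0.3],
  [17,0,0.6],
  [28,-0.2,0.9],
  [38,-0.3,1.1],
  [43,-0.5,1.3],
], claw=[50,50,50,50,50], roll=[0,0,0,0,0])

```text
time: 25.1
position: [0.4791, -0.2782, 0.0242]
tool_rot: [1.17, 1.256, -1.118]
ft_force: [-0.7, -0.1, -1.5]
grip_width: 0.685
```

Emit:
jog_arm([
  [1,0,0],
], claw=[50], roll=[0])

```text
time: 25.2
position: [0.4787, -0.2779, 0.0223]
tool_rot: [1.17, 1.257, -1.118]
ft_force: [-0.1, -0.1, -1.1]
grip_width: 0.684
```

```bash
python3 - <<'E'
from h import *
go((480,-278.7,20.4,4.9))
E
```

```text
t 25.20 pos [ 478.7 -277.9   22.3] yaw 5.1 tilt 0.031 w 59.5 f [-0.1 -0.1 -1.1]
  -> (480, -278.7, 20.4, 4.9) shift [1.9 1.1 1. ] roll 0.2
```

Emit:
jog_arm([
  [1,0.3,0.4],
  [1.8,0.5,0.6],
  [1.8,0.5,0.6],
  [1.8,0.5,0.6],
], claw=[50,50,50,50], roll=[0,0,0,0])

```text
time: 25.6
position: [0.4796, -0.2785, 0.0208]
tool_rot: [1.17, 1.257, -1.118]
ft_force: [-0.2, -0.9, -2.2]
grip_width: 0.684
```

Emit:
jog_arm([
  [0,0,0],
  [0,0,0],
  [0,0,0],
  [0,0,0],
  [0,0,0],
], claw=[87,87,87,87,87], roll=[0,0,0,0,0])

```text
time: 26.1
position: [0.4797, -0.2786, 0.0209]
tool_rot: [1.17, 1.256, -1.118]
ft_force: [0.0, -0.2, 0.3]
grip_width: 0.987
```

Emit:
jog_arm([
  [-8,0,0],
  [-25,0,0],
  [-60,0,-1],
  [-100,0,-2],
  [-130,0,-2],
], claw=[87,87,87,87,87], roll=[0,0,0,0,0])

```text
time: 26.6
position: [0.4781, -0.28, 0.1539]
tool_rot: [1.169, 1.254, -1.117]
ft_force: [-0.2, -0.9, -0.4]
grip_width: 1.0
```

```bash
python3 - <<'E'
from h import *
go((416.3,293,190,-4.3))
im,P=look("w7",.045,.056,600)
i2,d=get_image("side")
save("s7",np.vstack([im[80:340,100:500],cv2.resize(i2[270:410,200:400],(400,280))]))
E
```

```text
t 26.60 pos [ 478.1 -280.   153.9] yaw 5.2 tilt 0.031 w 87.0 f [-0.2 -0.9 -0.4]
  -> (416.3, 293, 190, -4.3) shift [ -22.7   -9.3 -577. ] roll 9.5
[ 247  137   62   42 2264] mid [ 475.6 -233.8   53.7] size [59. 41.  4.]
[ 247  182   60   41 2093] mid [ 478.9 -278.2   51. ] size [59. 41. 10.]
[ 248  224   58   28 1354] mid [ 482.  -316.8   51. ] size [58. 29. 10.]
[248 279  56  19 892] mid [ 486.2 -372.9   53.8] size [59. 25.  4.]
```

View pics/s7.png

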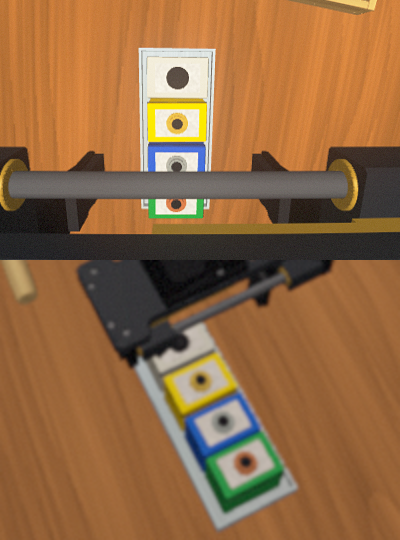

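Yellow sits in the gap in line (yellow at wrist px (177,122) in the upper crop, white 44.5 mm from it). Now return the spool first.

Emit:
jog_arm([
  [-12,8,-46],
  [-24,16,-95],
  [-35,25,-143],
  [-35,34,-191],
  [-35,42,-240],
], claw=[87,87,87,87,87], roll=[2,4,6,8,9.5])

```text
time: 27.2
position: [0.4996, -0.0376, 0.1971]
tool_rot: [1.293, 1.17, -1.239]
ft_force: [-0.2, -0.3, 0.0]
grip_width: 0.996
```

```bash
python3 - <<'E'
from h import *
go((416.3,293,195,-4.3))
E
```

```text
t 27.20 pos [499.6 -37.6 197.1] yaw -4.5 tilt 0.031 w 86.7 f [-0.2 -0.3  0. ]
  -> (416.3, 293, 195, -4.3) shift [   6.7 -108.8 -323.1] roll -0.2
```

Emit:
jog_arm([
  [0,-16,-47],
  [1,-32,-95],
  [2,-48,-142],
  [3,-62,-184],
  [3,-73,-217],
], claw=[87,87,87,87,87], roll=[0,0,0,0,0])

```text
time: 27.7
position: [0.442, 0.1875, 0.1969]
tool_rot: [1.29, 1.17, -1.237]
ft_force: [0.8, 0.6, -0.4]
grip_width: 0.999
```

```bash
python3 - <<'E'
from h import *
go((416.3,293,195,-4.3))
E
```

```text
t 27.70 pos [442.  187.5 196.9] yaw -4.3 tilt 0.031 w 86.9 f [ 0.8  0.6 -0.4]
  -> (416.3, 293, 195, -4.3) shift [   3.3  -33.5 -103.3] roll 0.0
```

Emit:
jog_arm([
  [1,-15,-46],
  [2,-28,-86],
  [3,-33,-101],
  [3,-33,-101],
  [3,-33,-101],
], claw=[87,87,87,87,87], roll=[0,0,0,0,0])

```text
time: 28.2
position: [0.4164, 0.29, 0.1948]
tool_rot: [1.288, 1.171, -1.237]
ft_force: [0.3, -1.0, -0.5]
grip_width: 0.999
```

```bash
python3 - <<'E'
from h import *
go((416.3,293,84.8,-4.3))
look("w8",.11,.13,800)
E
```

```text
t 28.20 pos [416.4 290.  194.8] yaw -4.2 tilt 0.030 w 86.9 f [ 0.3 -1.  -0.5]
  -> (416.3, 293, 84.8, -4.3) shift [110.   -2.8  -0.8] roll 0.1
[ 329   68   71   74 4087] mid [500.3 376.6 121. ] size [58. 58.  6.]
[ 247  178   58   58 2604] mid [416.2 293.  120.9] size [50. 50.  6.]
```

Emit:
jog_arm([
  [20,-0.5,-2.5],
  [60,-1,-2],
  [95,-2,-1],
  [110,-2.5,-0.7],
  [110,-2.5,-0.7],
], claw=[87,87,87,87,87], roll=[0,0,0,0,0])

```text
time: 28.75
position: [0.4164, 0.2898, 0.0832]
tool_rot: [1.288, 1.169, -1.244]
ft_force: [-0.5, 0.3, -0.0]
grip_width: 0.998
```

Emit:
jog_arm([
  [0,0,0],
], claw=[87], roll=[0])

```text
time: 28.85
position: [0.4175, 0.29, 0.0845]
tool_rot: [1.29, 1.168, -1.243]
ft_force: [-0.3, 0.1, -0.2]
grip_width: 1.002
```

```bash
python3 - <<'E'
from h import *
go((416.3,293,84.8,-4.3))
E
```

```text
t 28.85 pos [417.5 290.   84.5] yaw -4.5 tilt 0.027 w 87.2 f [-0.3  0.1 -0.2]
  -> (416.3, 293, 84.8, -4.3) shift [-0.3 -1.4 -2.9] roll -0.2
```

Emit:
jog_arm([
  [0,-1.2,-3],
  [0,-1.2,-3],
  [0,-1.2,-3],
  [0,-1.2,-3],
  [0,-1.2,-3],
], claw=[87,40,40,40,40], roll=[0,0,0,0,0])

```text
time: 29.35
position: [0.4167, 0.2931, 0.0848]
tool_rot: [1.29, 1.168, -1.242]
ft_force: [0.1, 0.3, 0.3]
grip_width: 0.719
```

Emit:
jog_arm([
  [0,0,0],
  [0,0,0],
  [0,0,0],
], claw=[40,40,40], roll=[0,0,0])

```text
time: 29.65
position: [0.4168, 0.2931, 0.0848]
tool_rot: [1.29, 1.168, -1.242]
ft_force: [1.0, 0.7, 1.0]
grip_width: 0.587
```

Emit:
jog_arm([
  [-6,0,0],
  [-16,0,-0.5],
  [-30,0,-1],
  [-44,0,-1],
  [-44,0,-1],
], claw=[40,40,40,40,40], roll=[0,0,0,0,0])

```text
time: 30.15
position: [0.4173, 0.2946, 0.1315]
tool_rot: [1.293, 1.166, -1.239]
ft_force: [0.4, 0.3, -1.2]
grip_width: 0.583
```

```bash
python3 - <<'E'
from h import *
go((533.4,-91,130,-4.5))
E
```

```text
t 30.15 pos [417.3 294.6 131.5] yaw -4.5 tilt 0.032 w 50.8 f [ 0.4  0.3 -1.2]
  -> (533.4, -91, 130, -4.5) shift [ -2.3 146.1 375.2] roll -0.0
```

Emit:
jog_arm([
  [0,8,21],
  [0,22,56],
  [-1,37,93],
  [-1,55,139],
  [-1,71,184],
], claw=[40,40,40,40,40], roll=[0,0,0,0,0])

```text
time: 30.65
position: [0.4741, 0.1035, 0.1309]
tool_rot: [1.293, 1.164, -1.238]
ft_force: [1.2, -0.2, -0.7]
grip_width: 0.583
```

Emit:
jog_arm([
  [0,17,44],
  [-1,34,88],
  [-1,49,130],
  [-1,60,160],
  [-1,64,172],
], claw=[40,40,40,40,40], roll=[0,0,0,0,0])

```text
time: 31.15
position: [0.5246, -0.0776, 0.13]
tool_rot: [1.297, 1.16, -1.243]
ft_force: [-0.1, -0.0, -1.8]
grip_width: 0.589
```

Emit:
jog_arm([
  [0,0,0],
], claw=[40], roll=[0])

```text
time: 31.25
position: [0.5247, -0.0788, 0.1298]
tool_rot: [1.299, 1.16, -1.244]
ft_force: [-0.5, -0.0, -1.7]
grip_width: 0.59
```

```bash
python3 - <<'E'
from h import *
go((533.4,-91,130,-4.5),(533.4,-91,87,-4.5))
E
```

```text
t 31.25 pos [524.7 -78.8 129.8] yaw -5.0 tilt 0.032 w 51.4 f [-0.5 -0.  -1.7]
  -> (533.4, -91, 130, -4.5) shift [-0.1  9.8 11.4] roll -0.5
  -> (533.4, -91, 87, -4.5) shift [42.8  8.7 12.2] roll -0.5
```

Emit:
jog_arm([
  [0,9,10.5],
  [2,9.5,11],
  [15,9.3,11.5],
  [28,9,12],
  [36,8.8,12.1],
], claw=[40,40,40,40,40], roll=[0,0,0,0,0])

```text
time: 31.75
position: [0.532, -0.09, 0.0918]
tool_rot: [1.298, 1.163, -1.245]
ft_force: [-0.3, -0.6, -1.1]
grip_width: 0.588
```

Emit:
jog_arm([
  [0,0,0],
], claw=[40], roll=[0])

```text
time: 31.85
position: [0.5307, -0.0893, 0.09]
tool_rot: [1.296, 1.166, -1.246]
ft_force: [-0.1, -0.3, -1.7]
grip_width: 0.588
```

```bash
python3 - <<'E'
from h import *
go((533.4,-91,87,-4.5))
E
```

```text
t 31.85 pos [530.7 -89.3  90. ] yaw -4.9 tilt 0.029 w 51.1 f [-0.1 -0.3 -1.7]
  -> (533.4, -91, 87, -4.5) shift [3.1 2.8 1.5] roll -0.4
```

Turn count is a concern, so I'll batch: lower, release, rise.

Emit:
jog_arm([
  [0,2.7,1.5],
  [1,2.7,1.5],
  [2,2.7,1.5],
  [3,2.7,1.5],
  [3,2.7,1.5],
], claw=[40,40,40,40,40], roll=[0,0,0,0,0])

```text
time: 32.35
position: [0.5333, -0.091, 0.0871]
tool_rot: [1.296, 1.166, -1.246]
ft_force: [-1.1, 0.1, -1.1]
grip_width: 0.583
```

Emit:
jog_arm([
  [0,0,0],
  [0,0,0],
  [0,0,0],
  [0,0,0],
  [0,0,0],
], claw=[87,87,87,87,87], roll=[0,0,0,0,0])

```text
time: 32.85
position: [0.5335, -0.0911, 0.0873]
tool_rot: [1.296, 1.166, -1.246]
ft_force: [1.2, 0.5, -0.1]
grip_width: 0.942
```

Emit:
jog_arm([
  [-10,0,0],
  [-40,0,0],
  [-80,0,-1],
  [-110,0,-2],
  [-110,0,-2],
], claw=[87,87,87,87,87], roll=[0,0,0,0,0])

```text
time: 33.35
position: [0.5342, -0.0909, 0.2024]
tool_rot: [1.298, 1.158, -1.241]
ft_force: [-0.7, -0.7, 0.2]
grip_width: 1.001
```

```bash
python3 - <<'E'
from h import *
go((593.2,309.5,195,-4.8))
look("w9",.11,.13,800)
E
```

```text
t 33.35 pos [534.2 -90.9 202.4] yaw -4.9 tilt 0.034 w 87.1 f [-0.7 -0.7  0.2]
  -> (593.2, 309.5, 195, -4.8) shift [  15.4   24.6 -403.8] roll -0.1
[ 246  180   57   57 2490] mid [532.8 -91.  121.1] size [49. 50.  9.]
```

Emit:
jog_arm([
  [2,3,-48],
  [4,6,-97],
  [6,9,-146],
  [8,12,-195],
  [9,15,-243],
], claw=[87,87,87,87,87], roll=[0,0,0,0,0])

```text
time: 33.9
position: [0.5678, 0.1512, 0.1946]
tool_rot: [1.296, 1.162, -1.245]
ft_force: [0.4, -1.3, -0.0]
grip_width: 0.999
```

Emit:
jog_arm([
  [2,3,-48],
  [4,6,-96],
  [5,9,-140],
  [6,9,-150],
  [6,9,-150],
], claw=[87,87,87,87,87], roll=[0,0,0,0,0])

```text
time: 34.4
position: [0.5878, 0.3026, 0.1901]
tool_rot: [1.291, 1.167, -1.244]
ft_force: [-0.8, -0.4, 0.7]
grip_width: 0.999
```

```bash
python3 - <<'E'
from h import *
go((593.2,309.5,160,-4.8),(593.2,309.5,108,-4.8))
look("w10",.128,.15,500)
E
```

```text
t 34.40 pos [587.8 302.6 190.1] yaw -4.6 tilt 0.028 w 86.9 f [-0.8 -0.4  0.7]
  -> (593.2, 309.5, 160, -4.8) shift [30.3  4.2 -6.8] roll 0.2
  -> (593.2, 309.5, 108, -4.8) shift [82.3  3.1 -5.9] roll 0.2
[ 263  186   41   40 1262] mid [593.9 309.6 134.5] size [32. 32.  8.]
```

Emit:
jog_arm([
  [15,4.5,-7],
  [45,4,-7],
  [68,3.5,-7],
  [82,3,-7],
  [82,3,-7],
], claw=[87,87,87,87,87], roll=[0,0,0,0,0])

```text
time: 34.95
position: [0.5938, 0.3049, 0.1055]
tool_rot: [1.29, 1.162, -1.252]
ft_force: [0.2, -0.3, 0.1]
grip_width: 1.0
```

Emit:
jog_arm([
  [0,0,0],
], claw=[87], roll=[0])

```text
time: 35.05
position: [0.5945, 0.3046, 0.1062]
tool_rot: [1.292, 1.162, -1.252]
ft_force: [-0.9, 0.6, 0.9]
grip_width: 1.003
```

```bash
python3 - <<'E'
from h import *
go((593.2,309.5,108.2,-4.8))
E
```

```text
t 35.05 pos [594.5 304.6 106.2] yaw -5.0 tilt 0.024 w 87.2 f [-0.9  0.6  0.9]
  -> (593.2, 309.5, 108.2, -4.8) shift [-2.  -1.7 -4.8] roll -0.2
```

Emit:
jog_arm([
  [-2,-1.5,-5],
  [-2,-1.5,-5],
  [-2,-1.5,-5],
  [-2,-1.5,-5],
  [-2,-1.5,-5],
], claw=[87,87,20,20,20], roll=[0,0,0,0,0])

```text
time: 35.55
position: [0.5935, 0.3098, 0.1085]
tool_rot: [1.292, 1.161, -1.251]
ft_force: [0.0, -0.1, 0.1]
grip_width: 0.811
```

Emit:
jog_arm([
  [0,0,0],
  [0,0,0],
  [0,0,0],
  [0,0,0],
  [0,0,0],
], claw=[20,20,20,20,20], roll=[0,0,0,0,0])

```text
time: 36.05
position: [0.5936, 0.3097, 0.1085]
tool_rot: [1.292, 1.161, -1.251]
ft_force: [0.9, 1.0, 0.4]
grip_width: 0.366
```

Emit:
jog_arm([
  [0,0,0],
  [0,0,0],
], claw=[20,20], roll=[0,0])

```text
time: 36.25
position: [0.5937, 0.3097, 0.1085]
tool_rot: [1.292, 1.161, -1.251]
ft_force: [-0.2, -0.1, -0.7]
grip_width: 0.367
```

Emit:
jog_arm([
  [-6,0,0],
  [-16,0,-0.5],
  [-30,0,-1],
  [-42,0,-1],
  [-42,0,-1],
], claw=[20,20,20,20,20], roll=[0,0,0,0,0])

```text
time: 36.75
position: [0.594, 0.3114, 0.1536]
tool_rot: [1.296, 1.16, -1.247]
ft_force: [-0.2, -0.1, -2.4]
grip_width: 0.364
```

```bash
python3 - <<'E'
from h import *
go((539.1,-21.1,152,-5))
E
```

```text
t 36.75 pos [594.  311.4 153.6] yaw -5.0 tilt 0.029 w 31.6 f [-0.2 -0.1 -2.4]
  -> (539.1, -21.1, 152, -5) shift [ -4.6 -25.8 336. ] roll 0.0
```

Emit:
jog_arm([
  [0,-2,21],
  [-1,-5,60],
  [-1,-8,100],
  [-2,-11,140],
  [-2,-14,184],
], claw=[20,20,20,20,20], roll=[0,0,0,0,0])

```text
time: 37.25
position: [0.5635, 0.1285, 0.1522]
tool_rot: [1.295, 1.161, -1.246]
ft_force: [0.7, 0.7, -3.0]
grip_width: 0.365
```

Emit:
jog_arm([
  [-1,-3,40],
  [-1,-6,80],
  [-2,-9,115],
  [-2,-11,138],
  [-2,-11,143],
], claw=[20,20,20,20,20], roll=[0,0,0,0,0])

```text
time: 37.75
position: [0.5397, -0.0176, 0.1513]
tool_rot: [1.297, 1.156, -1.252]
ft_force: [-1.3, -0.1, -2.7]
grip_width: 0.366
```

Emit:
jog_arm([
  [0,0,0],
], claw=[20], roll=[0])

```text
time: 37.85
position: [0.5396, -0.0177, 0.1514]
tool_rot: [1.298, 1.155, -1.253]
ft_force: [1.2, 0.6, -2.6]
grip_width: 0.365
```

```bash
python3 - <<'E'
from h import *
go((539.1,-21.1,150,-5),(539.1,-21.1,110.7,-5))
E
```

```text
t 37.85 pos [539.6 -17.7 151.4] yaw -5.3 tilt 0.028 w 31.7 f [ 1.2  0.6 -2.6]
  -> (539.1, -21.1, 150, -5) shift [ 1.3 -0.2  3.4] roll -0.3
  -> (539.1, -21.1, 110.7, -5) shift [40.6 -1.2  4. ] roll -0.3
```

Emit:
jog_arm([
  [3,-0.3,3.4],
  [12,-0.5,3.5],
  [24,-0.7,3.7],
  [32,-1,3.9],
  [36,-1.1,4],
], claw=[20,20,20,20,20], roll=[0,0,0,0,0])

```text
time: 38.35
position: [0.5381, -0.0205, 0.1137]
tool_rot: [1.297, 1.158, -1.253]
ft_force: [-0.1, 0.6, -1.9]
grip_width: 0.363
```

Emit:
jog_arm([
  [0,0,0],
], claw=[20], roll=[0])

```text
time: 38.45
position: [0.5377, -0.02, 0.1128]
tool_rot: [1.296, 1.16, -1.253]
ft_force: [-0.3, -0.3, -3.2]
grip_width: 0.359
```

```bash
python3 - <<'E'
from h import *
go((539.1,-21.1,110.7,-5))
E
```

```text
t 38.45 pos [537.7 -20.  112.8] yaw -5.2 tilt 0.025 w 31.2 f [-0.3 -0.3 -3.2]
  -> (539.1, -21.1, 110.7, -5) shift [2.2 1.5 1. ] roll -0.2
```

Emit:
jog_arm([
  [0,1.5,1],
  [1,1.5,1],
  [2,1.5,1],
  [2,1.5,1],
  [2,1.5,1],
], claw=[20,20,20,20,20], roll=[0,0,0,0,0])

```text
time: 38.95
position: [0.5392, -0.0212, 0.111]
tool_rot: [1.296, 1.16, -1.253]
ft_force: [-0.4, 0.3, -3.1]
grip_width: 0.361
```

Emit:
jog_arm([
  [0,0,0],
  [0,0,0],
  [0,0,0],
  [0,0,0],
  [0,0,0],
], claw=[87,87,87,87,87], roll=[0,0,0,0,0])

```text
time: 39.45
position: [0.5394, -0.0212, 0.1112]
tool_rot: [1.296, 1.159, -1.253]
ft_force: [0.1, 0.1, 0.1]
grip_width: 0.733
```

Emit:
jog_arm([
  [0,0,0],
  [-15,0,0],
  [-45,0,0],
  [-80,0,-1],
  [-87,0,-1],
], claw=[87,87,87,87,87], roll=[0,0,0,0,0])

```text
time: 39.95
position: [0.5401, -0.0206, 0.203]
tool_rot: [1.298, 1.154, -1.248]
ft_force: [-0.4, 1.0, 0.3]
grip_width: 0.992
```

```bash
python3 - <<'E'
from h import *
go((499.6,376,195,-4.8))
look("w11",.128,.15,500)
E
```

```text
t 39.95 pos [540.1 -20.6 203. ] yaw -5.2 tilt 0.031 w 86.3 f [-0.4  1.   0.3]
  -> (499.6, 376, 195, -4.8) shift [  11.5  -76.3 -391.2] roll -0.4
[ 256  192   39   39 1165] mid [539.4 -21.1 134.8] size [32. 32. 11.]
```

Bottle back at (539.4,-21.1). Now the tin.

Emit:
jog_arm([
  [1,-9,-48],
  [3,-19,-96],
  [4,-28,-144],
  [6,-37,-192],
  [7,-47,-240],
], claw=[87,87,87,87,87], roll=[0,0,0,0,0])

```text
time: 40.5
position: [0.5142, 0.2235, 0.1968]
tool_rot: [1.298, 1.153, -1.25]
ft_force: [1.1, -0.7, -0.5]
grip_width: 0.999
```

Emit:
jog_arm([
  [1,-9,-48],
  [3,-18,-95],
  [4,-28,-140],
  [4,-28,-147],
  [4,-28,-147],
], claw=[87,87,87,87,87], roll=[0,0,0,0,0])

```text
time: 41.0
position: [0.4981, 0.3746, 0.1934]
tool_rot: [1.294, 1.157, -1.248]
ft_force: [-0.5, -0.1, 0.4]
grip_width: 1.003
```

```bash
python3 - <<'E'
from h import *
look("w12",.11,.13,800)
go((499.6,376,195,-4.5),(499.6,376,84,-4.5))
E
```

```text
[ 245  174   67   66 3418] mid [500.4 376.4 121.1] size [57. 58.  6.]
t 41.05 pos [499.5 372.2 193.3] yaw -5.2 tilt 0.028 w 86.8 f [ 0.1 -0.5  0.8]
  -> (499.6, 376, 195, -4.5) shift [-1.6 -0.2 -3.8] roll -0.7
  -> (499.6, 376, 84, -4.5) shift [109.3  -3.1  -2.5] roll -0.7
```

Emit:
jog_arm([
  [20,-1,-4],
  [60,-2,-5],
  [95,-3,-5],
  [109,-3,-5],
  [109,-3,-5],
], claw=[87,87,87,87,87], roll=[0,0,0,0,0])

```text
time: 41.55
position: [0.5003, 0.3751, 0.0823]
tool_rot: [1.294, 1.151, -1.256]
ft_force: [-0.0, -0.2, 0.5]
grip_width: 0.998
```

Emit:
jog_arm([
  [0,0,0],
], claw=[87], roll=[0])

```text
time: 41.65
position: [0.5013, 0.3752, 0.084]
tool_rot: [1.297, 1.151, -1.255]
ft_force: [0.2, -0.3, 0.7]
grip_width: 0.997
```

```bash
python3 - <<'E'
from h import *
go((499.8,376,84,-4.5))
E
```

```text
t 41.65 pos [501.3 375.2  84. ] yaw -5.4 tilt 0.027 w 86.8 f [ 0.2 -0.3  0.7]
  -> (499.8, 376, 84, -4.5) shift [-0.  -1.6 -0.7] roll -0.9
```

Emit:
jog_arm([
  [0,-1.5,-0.7],
  [0,-1.5,-0.7],
  [0,-1.5,-0.7],
  [0,-1.5,-0.7],
  [0,-1.5,-0.7],
], claw=[87,50,50,50,50], roll=[0,0,0,0,0])

```text
time: 42.15
position: [0.5, 0.3761, 0.0842]
tool_rot: [1.297, 1.151, -1.255]
ft_force: [-0.3, 0.9, -1.1]
grip_width: 0.724
```

Emit:
jog_arm([
  [0,0,0],
  [0,0,0],
  [0,0,0],
  [0,0,0],
], claw=[50,50,50,50], roll=[0,0,0,0])

```text
time: 42.55
position: [0.5002, 0.3761, 0.0843]
tool_rot: [1.297, 1.15, -1.255]
ft_force: [0.3, -0.1, -0.5]
grip_width: 0.677
```

Emit:
jog_arm([
  [-6,0,0],
  [-16,0,-0.5],
  [-30,0,-1],
  [-44,0,-1],
  [-44,0,-1],
], claw=[50,50,50,50,50], roll=[0,0,0,0,0])

```text
time: 43.05
position: [0.5002, 0.3784, 0.1314]
tool_rot: [1.301, 1.15, -1.251]
ft_force: [0.2, 0.6, -3.1]
grip_width: 0.681
```

```bash
python3 - <<'E'
from h import *
go((546.3,44.6,130,-4.6))
E
```

```text
t 43.05 pos [500.2 378.4 131.4] yaw -5.4 tilt 0.032 w 59.3 f [ 0.2  0.6 -3.1]
  -> (546.3, 44.6, 130, -4.6) shift [ -0.7  77.4 328. ] roll -0.8
```

Emit:
jog_arm([
  [0,5,21],
  [0,14,58],
  [0,22,95],
  [0,31,132],
  [0,40,170],
], claw=[50,50,50,50,50], roll=[0,0,0,0,0])

```text
time: 43.55
position: [0.5238, 0.204, 0.1303]
tool_rot: [1.3, 1.15, -1.25]
ft_force: [0.6, 0.5, -2.4]
grip_width: 0.68
```

Emit:
jog_arm([
  [0,9,38],
  [0,18,76],
  [0,26,110],
  [0,32,135],
  [0,34,142],
], claw=[50,50,50,50,50], roll=[0,0,0,0,0])

```text
time: 44.05
position: [0.5448, 0.0547, 0.1292]
tool_rot: [1.303, 1.145, -1.256]
ft_force: [-0.7, -0.2, -2.8]
grip_width: 0.678
```

Emit:
jog_arm([
  [0,0,0],
], claw=[50], roll=[0])

```text
time: 44.15
position: [0.5448, 0.0542, 0.1292]
tool_rot: [1.304, 1.145, -1.257]
ft_force: [0.1, 1.1, -3.6]
grip_width: 0.683
```

```bash
python3 - <<'E'
from h import *
go((546.3,44.8,130,-5),(546.3,44.8,86.5,-5))
E
```

```text
t 44.15 pos [544.8  54.2 129.2] yaw -5.8 tilt 0.031 w 59.4 f [ 0.1  1.1 -3.6]
  -> (546.3, 44.8, 130, -5) shift [-0.9  2.5  9.2] roll -0.8
  -> (546.3, 44.8, 86.5, -5) shift [42.6  1.2  9.6] roll -0.8
```

Emit:
jog_arm([
  [0,2,6],
  [2,2.5,9],
  [14,2,9.2],
  [28,1.7,9.3],
  [37,1.4,9.5],
], claw=[50,50,50,50,50], roll=[0,0,0,0,0])

```text
time: 44.65
position: [0.5451, 0.0454, 0.09]
tool_rot: [1.302, 1.147, -1.258]
ft_force: [-0.5, 0.1, -2.8]
grip_width: 0.678
```

Emit:
jog_arm([
  [0,0,0],
], claw=[50], roll=[0])

```text
time: 44.75
position: [0.5436, 0.0456, 0.088]
tool_rot: [1.3, 1.15, -1.26]
ft_force: [-0.1, -0.7, -3.7]
grip_width: 0.68
```

```bash
python3 - <<'E'
from h import *
go((546.3,44.8,86.6,-5))
E
```

```text
t 44.75 pos [543.6  45.6  88. ] yaw -5.7 tilt 0.026 w 59.2 f [-0.1 -0.7 -3.7]
  -> (546.3, 44.8, 86.6, -5) shift [1.4 2.7 0.6] roll -0.7
```

Emit:
jog_arm([
  [0,2.7,0.6],
  [0.5,2.7,0.6],
  [1.4,2.7,0.6],
  [1.4,2.7,0.6],
  [1.4,2.7,0.6],
], claw=[50,50,50,50,50], roll=[0,0,0,0,0])

```text
time: 45.25
position: [0.5465, 0.0448, 0.0869]
tool_rot: [1.301, 1.15, -1.259]
ft_force: [0.7, -0.1, -3.0]
grip_width: 0.68
```

Emit:
jog_arm([
  [0,0,0],
  [0,0,0],
  [0,0,0],
  [0,0,0],
  [0,0,0],
], claw=[87,87,87,87,87], roll=[0,0,0,0,0])

```text
time: 45.75
position: [0.5466, 0.0448, 0.0871]
tool_rot: [1.301, 1.149, -1.259]
ft_force: [-0.4, 0.0, -0.5]
grip_width: 0.979
```

Emit:
jog_arm([
  [-10,0,0],
  [-40,0,0],
  [-80,0,-1],
  [-115,0,-2],
  [-115,0,-2],
], claw=[87,87,87,87,87], roll=[0,0,0,0,0])

```text
time: 46.25
position: [0.547, 0.0472, 0.2076]
tool_rot: [1.304, 1.143, -1.252]
ft_force: [0.5, -0.1, -0.4]
grip_width: 0.999
```

Emit:
jog_arm([
  [0,-5,-45],
  [0,-10,-90],
  [0,-15,-135],
  [0,-20,-180],
  [0,-20,-180],
], claw=[87,87,87,87,87], roll=[0,0,0,0,0])

```text
time: 46.75
position: [0.541, 0.2383, 0.2096]
tool_rot: [1.298, 1.155, -1.24]
ft_force: [-1.2, 0.4, -0.2]
grip_width: 1.002
```

```bash
python3 - <<'E'
from h import *
go((546,44,200,-5))
im,d=get_image("top");save("top2",im);np.savez("top2.npz",im=im,d=d)
E
sed 's/top0.npz/top2.npz/' m.py > m2.py; python3 m2.py | grep -E "tin|bottle|spool|white|blue|green"
python3 - <<'E'
from h import *
D=np.load("top2.npz");P=pts(cam("top"),D["d"]);z=P[...,2]
a=np.load("top2.npz")["im"];i2,_=get_image("side");save("fin",np.vstack([a[130:260,235:455].repeat(2,0).repeat(2,1),cv2.resize(i2[150:410,200:400],(440,300),interpolation=cv2.INTER_AREA)]))
E
```

```text
t 46.75 pos [541.  238.3 209.6] yaw -4.9 tilt 0.035 w 87.2 f [-1.2  0.4 -0.2]
  -> (546, 44, 200, -5) shift [  7.   21.2 193.3] roll 0.1
tin ((544.6234130859375, 43.971649169921875), (59.363922119140625, 57.51021194458008), 89.17341613769531) 0.12149719447618756
bottle ((537.19287109375, -21.52820587158203), (33.545753479003906, 33.74345397949219), 44.10966110229492) 0.13702094461739134
spool ((530.9906616210938, -91.63276672363281), (51.57084274291992, 52.211631774902344), 43.74091339111328) 0.1224418775358076Traceback (most recent call last):
  File "m2.py", line 20, in <module>
    print("yellow",comp((z>.045)&(z<.075),(284,163,308,197),.058))
                   ~~~~^^^^^^^^^^^^^^^^^^^^^^^^^^^^^^^^^^^^^^^^^^
  File "m2.py", line 9, in comp
    n,l,s,_=cv2.connectedComponentsWithStats(q);k=1+np.argmax(s[1:,4])
                                                    ~~~~~~~~~^^^^^^^^^
    return _wrapfunc(a, 'argmax', axis=axis, out=out, **kwds)
    return bound(*args, **kwds)
ValueError: attempt to get argmax of an empty sequence
```

View pics/fin.png

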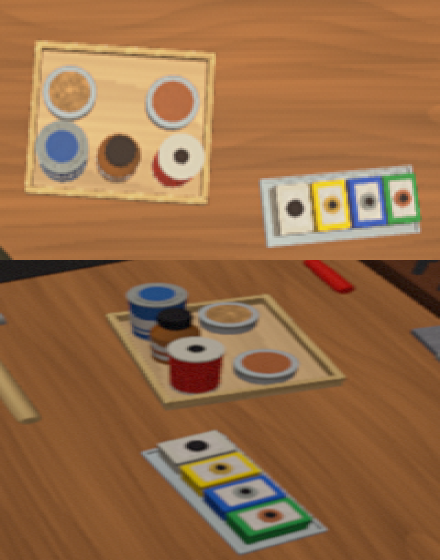

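All three are back within about 1 mm of their start (544.6/44.0, 537.2/-21.5 and 531.0/-91.6, against 545.8/44.0, 537.2/-21.5 and 532.1/-91.7). The yellow box stands in line in its gap. I'll let the arm settle and hand in.

Emit:
jog_arm([
  [0,0,0],
  [0,0,0],
  [0,0,0],
], claw=[87,87,87], roll=[0,0,0])

```text
time: 47.15
position: [0.5445, 0.2285, 0.2088]
tool_rot: [1.303, 1.144, -1.252]
ft_force: [0.8, -0.7, -0.3]
grip_width: 0.999
```

```bash
python3 -c "
from bench import order
print(order.close_job())"
```

```text
the job is handed in; nothing more can be done
None
```

The job is done and handed in at about 47 s. I moved the tin, bottle and spool to the mat, set the yellow box in the gap between the blue and white boxes, then put the three back.

**Tall things:** the last top view puts tin, bottle and spool within about 1.2 mm of where each started. All three stand upright and released.

**Yellow box:** the wrist view just after release put it 44.5 mm from the white box's centre, against 45 mm ideal. The last pictures show it in line and the other boxes in place.

**What went wrong or disagreed:**
- **First tin grasp:** the arm tracked about 11 mm off, so I reopened, corrected and gripped again before lifting.
- **Gap position:** the top camera differed from the side and wrist cameras by about 2 mm. I followed the side and wrist cameras, and the box went in without touching its neighbours.
- **Tool tilt:** it crept to about 0.03 rad over the run, with no visible effect.
- **Final box check:** my script stopped with an error because it looked for the yellow box in its old place. The green, blue and white boxes were therefore checked by eye at the end, not re-measured.

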